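# Queue water samples in a swivel flow rack and swing it to the analyst

### The job

Load the two red-cap sample bottles and the one blue-cap sample bottle from the tray into the sloped flow rack: stand each at the open upper end of the lane that already holds a bottle with the same cap colour and let it slide down to join the queue, setting it down gently and keeping it upright. Then swing the rack a quarter turn clockwise by its black post handle until it clicks into its second index position, pick face to the analyst on the robot's right. Leave the white-cap bottle, the two lidded cups and the amber bottle where they stand.

Things in the scene. Friction and masses are not known exactly. Their poses are not given: they have to be found in the camera images.
- red1_mid (a point): white plastic sample bottle, round, 44 mm diameter body (straight sides from the foot to 60 mm up), red screw cap 34 mm diameter, 90 mm tall overall, about 70 to 140 g; the point is on its axis half-way up, 45 mm above its foot; its z axis runs foot to cap; starts standing on the spill tray
- red2_mid (a point): white plastic sample bottle, round, 44 mm diameter body (straight sides from the foot to 60 mm up), red screw cap 34 mm diameter, 90 mm tall overall, about 70 to 140 g; the point is on its axis half-way up, 45 mm above its foot; its z axis runs foot to cap; starts standing on the spill tray
- blue1_mid (a point): white plastic sample bottle, round, 44 mm diameter body (straight sides from the foot to 60 mm up), blue screw cap 34 mm diameter, 90 mm tall overall, about 70 to 140 g; the point is on its axis half-way up, 45 mm above its foot; its z axis runs foot to cap; starts standing on the spill tray
- stock_red_mid (a point): white plastic sample bottle, round, 44 mm diameter body (straight sides from the foot to 60 mm up), red screw cap 34 mm diameter, 90 mm tall overall, about 70 to 140 g; the point is on its axis half-way up, 45 mm above its foot; its z axis runs foot to cap; already queued at the stop of one of the two lanes of the rack, and so marks that lane as the red-cap lane (which lane is which changes)
- stock_blue_mid (a point): white plastic sample bottle, round, 44 mm diameter body (straight sides from the foot to 60 mm up), blue screw cap 34 mm diameter, 90 mm tall overall, about 70 to 140 g; the point is on its axis half-way up, 45 mm above its foot; its z axis runs foot to cap; already queued at the stop of one of the two lanes of the rack, and so marks that lane as the blue-cap lane (which lane is which changes)
- deck (a point): sloped two-lane deck of the swivel rack; origin on the vertical swivel axis, on the lane floor, 68 mm above the bench, between the lanes; turns with the rack. x runs down the slope (10 degrees below level) from loading end (first towards the robot) to stop, y across, z normal to the floor. Lanes centred at y = +31.5 and -31.5 mm, 58 mm wide, guides 5 mm thick, 18 mm high
- load_left (a point): point on the lane floor, at deck x = -100 mm in the lane at deck +y, where a bottle's foot is well set down. The floor starts at deck x = -145 mm and is open above up to x = -12 mm. It is a slippery glide strip (friction about 0.1): a bottle let go slides down by itself, upright, against the one before it (queue places at deck x = 103, 59, 15 mm)
- load_right (a point): the same point in the other lane, at deck -y
- stop (a point): foot of the clear stop plate, 50 mm tall, across both lanes at deck x = +125 mm
- cover_edge (a point): middle of the up-slope edge, at deck x = -12 mm, of the clear cover that roofs both lanes down to deck x = +78 mm; underside 98 mm, top 101 mm above the lane floor. Bottles pass under it
- rack (a joint): angle of the rack on its base, rad, clockwise from above positive. 0 = loading position (start), 1.571 = quarter turn, pick face to the robot's right; each an index notch. End stops at -0.06 and 1.63. A spring pin holds it in a notch, and draws it in when let go within about 0.06 rad. Leaving a notch takes about 4 N at the handle, turning between them about 1 N
- handle_grip (a point): turning handle: upright black round post, 19 mm diameter, fixed to the rack at the loading end, 175 mm from the swivel axis, clear from 90 to 160 mm above the bench; the point is on its axis, 135 mm above the bench. It moves with the rack on a level circle about the vertical through the deck's origin, and can turn between the fingers
- tray: grey spill tray, 210 x 300 mm, floor 4 mm thick, rim 14 mm high; origin under its centre. Six bottles and cups stand on it about 90 mm apart, in any order; fixed to the bench
- white1_mid (a point): white plastic sample bottle, round, 44 mm diameter body (straight sides from the foot to 60 mm up), white screw cap 34 mm diameter, 90 mm tall overall, about 70 to 140 g; the point is on its axis half-way up, 45 mm above its foot; its z axis runs foot to cap; stands on the tray, to be left there
- cup1_mid (a point): specimen cup with white snap lid 54 mm diameter, 70 mm tall; the point is half-way up; stands on the tray, to be left there
- cup2_mid (a point): specimen cup with white snap lid 54 mm diameter, 70 mm tall; the point is half-way up; stands on the tray, to be left there
- amber: amber glass bottle with black cap, 56 mm diameter, 112 mm tall, on the bench to the robot's right; origin under its centre; to be left there

How it is judged:
By the outcome, as a careful person would: the job done as asked, in the order asked, and still so for the second after the job is handed in, with the robot touching nothing.
It also fails if it takes over 72 s, if anything falls off the work surface, if the arm or the gripper's body presses on something with over 40 N, if the wrist force passes 120 N, or if a joint passes its speed limit or range.

### The arm

A 6-joint arm with a two-finger parallel gripper is mounted at the origin on the work surface. World frame = base frame: x ahead of the robot, y to its left, z up, the work surface at z = 0. Lengths are in mm, angles in degrees, forces in N, time in s.
With the tool pointing down it reaches from about 300 to 850 mm from the base axis. Payload 4.2 kg.
Tool frame: the origin (TCP) lies midway between the tips of the shut fingers; the grasp point (between the pads) lies 19 mm behind it; x points along the fingers, y is the direction in which the jaws open and shut, and the axes are right-handed (so a half turn about x gives the same grasp; the last joint's range is limited). The gripper opens to 91 mm and grips with 3 to 60 N. Pads are 32 mm wide; open, the fingers measure 118 mm over their backs; the gripper's body (76 mm by 178 mm) begins 60 mm behind the grasp point.
Start: joints at [75.516, 18.312, 89.639, -0, 72.044, -1.146], TCP at [132.656, 559.508, 178.376] pointing down, gripper open.
Joint ranges: [-177.97, 177.97], [-48.28, 115.42], [12.27, 149.76], [-77.06, 257.06], [2.81, 150.46], [-146.56, 146.56]. Speed limits (degrees/s): [147.25, 147.25, 180, 180, 180, 180].

### API

Orientations are given as [roll, pitch, yaw] about the fixed x, y, z axes, in that order (R = Rz(yaw) Ry(pitch) Rx(roll)).
In Python, from workcell import * gives the robot as it stands.
- The arm moves only by the shell command python3 -m handwheel 'ROWS' [FORCE]. ROWS is a JSON object of lists of equal length, an entry for each row: "gripper": the closure, from 0 (fully open) to 1 (shut); "offset": the shift along the tool's x, y, z in mm, a list of three; "rot": the turn, a rotation vector about the tool's x, y, z in degrees, a list of three. A call has 1 to 5 rows; each row is the pose to reach, as a shift and turn from the pose commanded when the call began, along the tool's axes at that moment; what a row does not reach only later rows make up. A row lasts 1/12 s, in which the tool goes at most 41.7 mm and 7.16 degrees, less where a joint would pass 70% of its speed; a pose out of reach is approached as far as the arm can. A call with a gripper value outside its range is refused whole. The fingers move at their own pace and stop on an object; FORCE is the grip in N (left out, the last holds). Time passes only in rows, so rows that repeat a pose let the fingers close. It gives the time, the measured TCP pose, the force and the opening at its end, in the units of the state.
- state(): the state, without advancing time (a new reading comes with each control period).
- grab_frame(name): name is "scene" or "top" or "wrist"; returns the picture (384x512x3 uint8, red, green, blue); there is no depth.
- camera_params(name): a dict with "fx", "fy", "cx", "cy" (pixels), "position" and "attitude" of the camera in the world; the wrist camera has in their place "hand_eye" (4x4, takes a point from camera to tool coordinates, whose origin is the TCP and whose axes are the tool frame's). Camera axes: x right, y up, looking along -z (the intrinsics and any distortion apply to the point x, -y, -z); pixel columns grow to the right and rows downward; lengths in mm; the calibration is good to about 2 mm. A picture is of the moment at which its call begins: read the wrist's pose just before it. camera_params takes no time and is no camera call.
- job_done(): hands the job in, once; it reports no verdict.
The state is a dict: "time_s": time; "qpos": joint angles; "qvel": joint speeds; "effort": joint torques, N m; "ee_pos": TCP position; "ee_rot": TCP orientation; "force": force on the tool from outside, world axes, zero at the start; "torque": the same for the moment, N m; "gripper_width": finger opening in mm.
Only numpy, scipy, OpenCV 4.12 (cv2) and the standard library are available. Lean on these libraries where they do the work, as an engineer would, in place of code of your own. Each camera call takes 0.05 s, during which the arm holds its last target.

## Working session

There is one attempt and no reset: what is moved stays moved. The work goes in short steps, Python scripts to look and compute and a shell command to move; the robot and the scene stay as the last step left them, time stands still between calls to the robot, and variables do not carry over. Pictures are saved under pics/ and viewed, and the job is handed in when it is done.

```bash
mkdir -p pics; ls; python3 - <<'E'
from workcell import *
import cv2
print(state())
for n in ["scene","top","wrist"]:
    print(n,camera_params(n))
    im=grab_frame(n); cv2.imwrite(f"pics/{n}0.png",cv2.cvtColor(im,cv2.COLOR_RGB2BGR))
E
```

```text
pics
{'time_s': 0.0, 'qpos': array([ 7.55163174e+01,  1.83491269e+01,  8.97053541e+01,  5.26694108e-04,
        7.20432021e+01, -1.14612748e+00]), 'qvel': array([ 0.07971612,  0.05839763,  0.02958354,  0.07587915, -0.02280379,
        0.00149766]), 'effort': array([-4.28345456e-04, -4.12480259e+01, -2.31969184e+01,  7.29902484e-02,
        4.59994655e-02, -1.26667173e-04]), 'ee_pos': array([132.50405357, 558.95157387, 177.55265892]), 'ee_rot': array([ -91.43984509,   89.90231562, -104.77756298]), 'force': array([0.44025728, 0.32076917, 0.46525011]), 'torque': array([-0.00366277, -0.02399982,  0.00704101]), 'gripper_width': 91.02787185648002}
scene {'fx': 372.0454829972287, 'fy': 372.0454829972287, 'cx': 255.14287401728424, 'cy': 195.56487953028622, 'position': array([1222.43128503, -467.28001874,  818.30075147]), 'attitude': array([49.12435341, -1.00573077, 53.03842971])}
top {'fx': 371.1129928699882, 'fy': 371.1129928699882, 'cx': 250.9864998839978, 'cy': 192.3521669216748, 'position': array([ 331.40290654,  -11.88805485, 1298.52996389]), 'attitude': array([ 1.22663521e+01,  2.77936465e-02, -8.41173513e+01])}
wrist {'fx': 309.79799867255133, 'fy': 309.79799867255133, 'cx': 255.20091096546957, 'cy': 194.55755202728307, 'hand_eye': array([[-1.05530180e-03,  2.82469376e-01, -9.59275736e-01,
        -2.06728594e+02],
       [ 9.99998868e-01, -7.30732489e-04, -1.31527371e-03,
        -2.98752276e-01],
       [-1.07249849e-03, -9.59276038e-01, -2.82468286e-01,
        -8.04809626e+01],
       [ 0.00000000e+00,  0.00000000e+00,  0.00000000e+00,
         1.00000000e+00]])}
```

View pics/scene0.png

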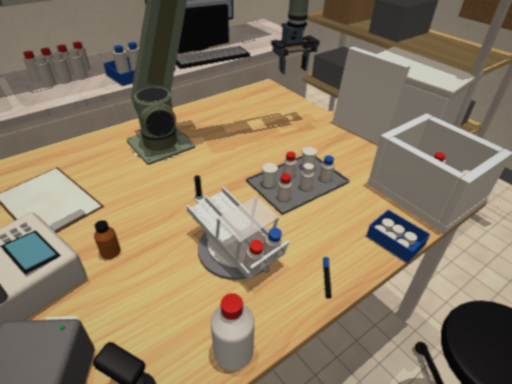

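View pics/top0.png

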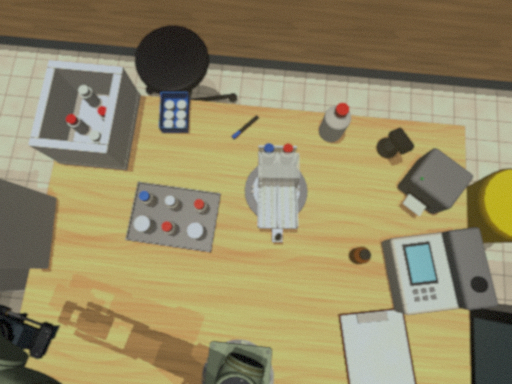

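View pics/wrist0.png

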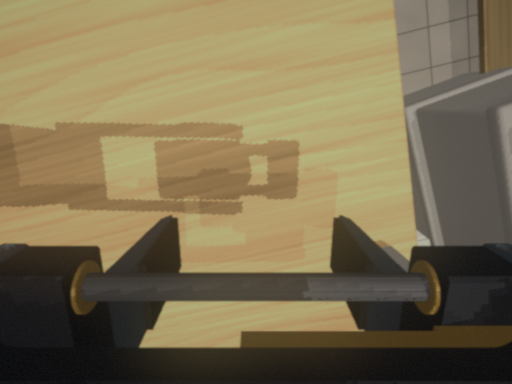

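```bash
cat > h.py <<'E'
import numpy as np, cv2
from scipy.spatial.transform import Rotation as Ro
from workcell import *
def rot(rpy): return Ro.from_euler('xyz',rpy,degrees=True)
def cam(n,st=None):
    p=camera_params(n); K=(p['fx'],p['fy'],p['cx'],p['cy'])
    if n=='wrist':
        H=p['hand_eye']; R=rot(st['ee_rot']).as_matrix()
        return K,R@H[:3,:3],R@H[:3,3]+st['ee_pos'],p
    return K,rot(p['attitude']).as_matrix(),np.array(p['position']),p
def back(n,u,v,z,st=None):
    K,R,t,_=cam(n,st)
    d=R@np.array([(u-K[2])/K[0],-(v-K[3])/K[1],-1.]); s=(z-t[2])/d[2]
    return t+s*d
def proj(n,P,st=None):
    K,R,t,_=cam(n,st); q=R.T@(np.array(P,float)-t)
    return np.array([K[2]+K[0]*q[0]/-q[2],K[3]-K[1]*q[1]/-q[2]])
def crop(src,dst,x,y,w,h,s):
    im=cv2.imread(src)[y:y+h,x:x+w]; cv2.imwrite(dst,cv2.resize(im,None,fx=s,fy=s,interpolation=cv2.INTER_CUBIC))
E
python3 - <<'E'
from h import *
print([list(camera_params(n).keys()) for n in ('top','wrist')])
crop('pics/top0.png','pics/t_tray.png',120,170,110,90,7)
crop('pics/top0.png','pics/t_rack.png',235,135,90,120,5)
crop('pics/scene0.png','pics/s_rack.png',180,140,180,150,4)
E
```

```text
[['fx', 'fy', 'cx', 'cy', 'position', 'attitude'], ['fx', 'fy', 'cx', 'cy', 'hand_eye']]
```

View pics/t_tray.png

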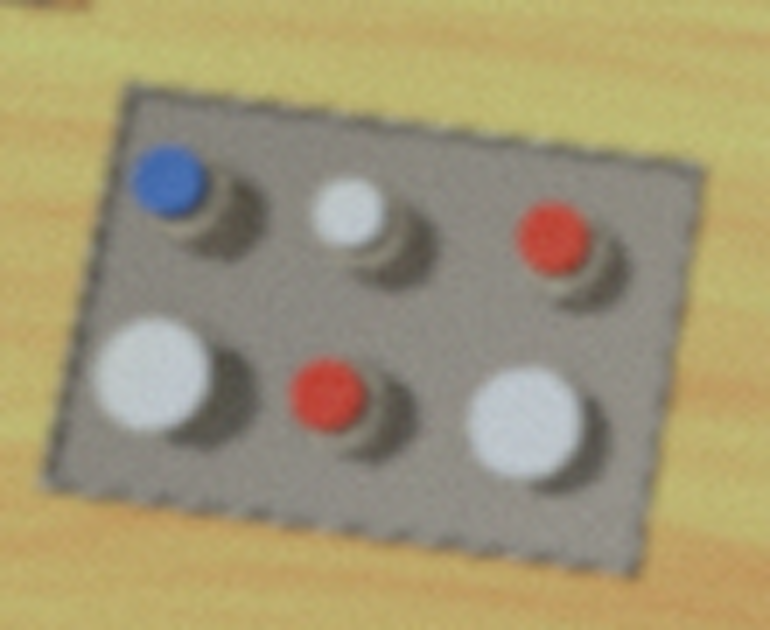

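View pics/t_rack.png

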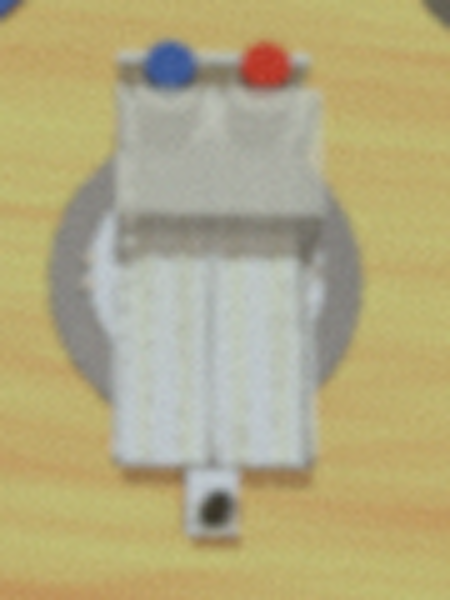

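View pics/s_rack.png

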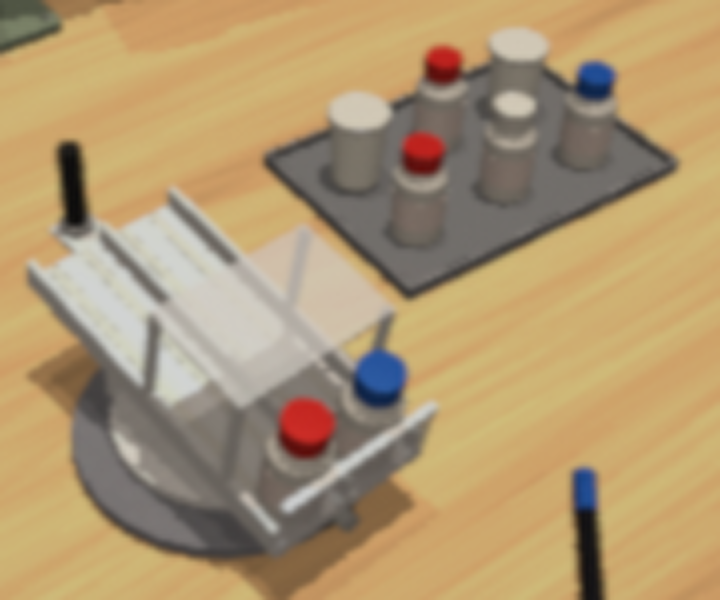

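```bash
python3 - <<'E'
from h import *
def c(x,y,s,ox,oy): return ((x+.5)/s-.5+ox,(y+.5)/s-.5+oy)
T={'blue':(170,180,94),'redA':(554,240,94),'redB':(328,396,94),'white':(349,213,94),'cup1':(152,375,74),'cup2':(526,424,74),
'tTL':(130,85,14),'tTR':(705,165,14),'tBR':(637,577,14),'tBL':(45,488,14)}
for k,(x,y,z) in T.items(): print(k,back('top',*c(x,y,7,120,170),z).round(1))
# rack: stock cap z: 68 -103*sin10 + 90*cos10
s,co=np.sin(np.radians(10)),np.cos(np.radians(10))
zc=68-103*s+90*co
for k,(x,y,z) in {'sb':(170,65,zc),'sr':(265,65,zc),'handle':(215,508,162),'disc':(205,290,10),'loadL':(118,462,68+145*s+18*co),'loadR':(312,462,68+145*s+18*co)}.items(): print(k,back('top',*c(x,y,5,235,135),z).round(1))
# scene checks
S={'blue':(596,73,94),'redA':(424,148,94),'redB':(443,58,94),'sr':(307,420,zc),'sb':(380,370,zc),'handle':(68,147,162)}
for k,(x,y,z) in S.items(): print('S',k,back('scene',*c(x,y,4,180,140),z).round(1))
E
```

```text
blue [545.6 367.9  94. ]
redA [535.6 183.1  94. ]
redB [451.6 278.   94. ]
white [538.5 281.2  94. ]
cup1 [454.9 367.3  74. ]
cup2 [450.  187.8  74. ]
tTL [606.6 421.5  14. ]
tTR [595.2 125.2  14. ]
tBR [387.2 133.5  14. ]
tBL [400.3 429.1  14. ]
sb [737.7 -27.6 138.7]
sr [744.1 -89.7 138.7]
handle [449.1 -81.  162. ]
disc [618.1 -69.6  10. ]
loadL [477.4 -19.5 110.9]
loadR [ 490.1 -143.4  110.9]
S blue [551.  365.7  94. ]
S redA [544.5 179.7  94. ]
S redB [458.6 274.5  94. ]
S sr [749.  -92.3 138.7]
S sb [742.8 -30.2 138.7]
S handle [458.7 -87.2 162. ]
```

```bash
python3 - <<'E'
from h import *
s=state(); print(rot(s['ee_rot']).as_matrix().round(3))
E
```

```text
[[-0.     0.231  0.973]
 [-0.001  0.973 -0.231]
 [-1.    -0.001 -0.   ]]
```

```bash
cat >> h.py <<'E'
def Rt(head,tilt=0):
    # tool y at heading `head` deg; tool x down, then tilted about tool y so that foot points down-slope normal
    h=np.radians(head); y=np.array([np.cos(h),np.sin(h),0]); x=np.array([0,0,-1.]); z=np.cross(x,y)
    R=np.column_stack([x,y,z]); return R@Ro.from_euler('y',tilt,degrees=True).as_matrix()
def plan(pos,head,tilt=0,st=None):
    s=st or state(); R=rot(s['ee_rot']).as_matrix()
    off=R.T@(np.array(pos)-s['ee_pos']); rv=Ro.from_matrix(R.T@Rt(head,tilt)).as_rotvec(degrees=True)
    print('t',round(s['time_s'],2),'pos',s['ee_pos'].round(1),'w',round(s['gripper_width'],1),'| off',off.round(1),'rot',rv.round(2),'F',s['force'].round(1))
E
python3 - <<'E'
from h import *
plan([420,275,230],95.5)
E
```

```text
t 0.15 pos [132.6 559.1 177.7] w 91.3 | off [ -52.  -210.2  345.2] rot [-1.884e+01 -1.000e-02  7.000e-02] F [ 0.1 -0.5 -0.4]
```

```bash
python3 -m handwheel '{"gripper":[0,0,0,0,0],"offset":[[-20,-20,35],[-35,-40,70],[-52,-62,106],[-52,-84,142],[-52,-105,175]],"rot":[[-4,0,0],[-8,0,0],[-12,0,0],[-16,0,0],[-19,0,0]]}'; python3 - <<'E'
from h import *
plan([420,275,230],95.5)
E
```

```text
time_s: 0.57
ee_pos: [275.9, 420.5, 231.4]
ee_rot: [46.9, 89.8, 52.9]
force: [1.0, 0.5, -0.1]
gripper_width: 91.2
t 0.57 pos [275.9 420.5 231.4] w 91.2 | off [   1.4 -159.5  128.4] rot [ 0.4   0.1  -0.11] F [ 1.   0.5 -0.1]
```

```bash
python3 -m handwheel '{"gripper":[0,0.15,0.28,0.28,0.28],"offset":[[0,-31,25],[0,-63,50],[0,-95,77],[0,-127,103],[0,-159,128]],"rot":[[0,0,0],[0,0,0],[0,0,0],[0,0,0],[0,0,0]]}' 15; python3 - <<'E'
from h import *
s=state(); im=grab_frame('wrist'); cv2.imwrite('pics/w1.png',im[...,::-1])
plan([420,275,230],95.5)
import json; json.dump({'ee_pos':list(s['ee_pos']),'ee_rot':list(s['ee_rot'])},open('w1.json','w'))
E
```

```text
time_s: 0.98
ee_pos: [418.7, 273.8, 230.2]
ee_rot: [68.6, 90.0, 74.3]
force: [0.7, 0.0, -0.1]
gripper_width: 67.6
t 1.03 pos [423.8 268.4 230.1] w 66.2 | off [ 0.   6.9 -3.2] rot [-0.12  0.24  0.33] F [ 3.8 -2.7  0.1]
```

View pics/w1.png

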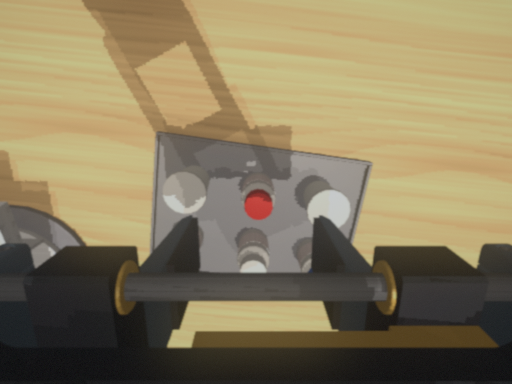

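```bash
python3 - <<'E'
from h import *
plan([560,270,240],95.5)
E
python3 -m handwheel '{"gripper":[0.28,0.28,0.28,0.28,0.28],"offset":[[-3,7,40],[-6,7,80],[-10,9,110],[-10,10,130],[-10,10,137]],"rot":[[0,0,0],[0,0,0],[0,0,0],[0,0,0],[0,0,0]]}' 15;python3 -m handwheel '{"gripper":[0.28,0.28],"offset":[[0,0,0],[0,0,0]],"rot":[[0,0,0],[0,0,0]]}'; python3 - <<'E'
from h import *
s=state(); im=grab_frame('wrist'); cv2.imwrite('pics/w2.png',im[...,::-1])
plan([560,270,240],95.5)
import json; json.dump({'ee_pos':list(s['ee_pos']),'ee_rot':list(s['ee_rot'])},open('w2.json','w'))
E
```

```text
t 1.03 pos [423.8 268.4 230.1] w 66.2 | off [ -9.3 -11.2 135.8] rot [-0.12  0.24  0.33] F [ 3.8 -2.7  0.1]
time_s: 1.45
ee_pos: [555.6, 299.3, 239.0]
ee_rot: [-90.3, 90.0, -84.8]
force: [-0.1, 0.9, 0.3]
gripper_width: 65.2
time_s: 1.62
ee_pos: [551.9, 299.0, 239.6]
ee_rot: [-168.2, 89.9, -162.6]
force: [-0.6, 0.6, -0.5]
gripper_width: 65.5
t 1.67 pos [551.5 299.  240.1] w 65.7 | off [  0.1 -29.7   5.5] rot [ 0.19 -0.09  0.01] F [-1.1 -0.5  0.7]
```

View pics/w2.png

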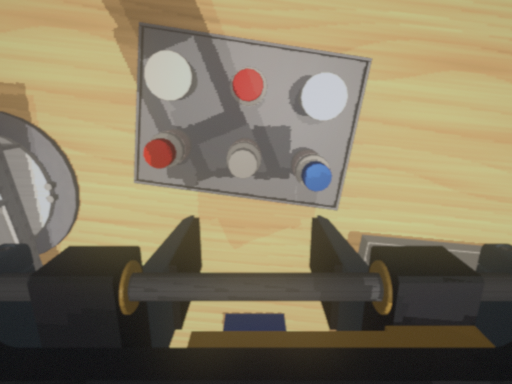

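```bash
python3 - <<'E'
from h import *
import json
crop('pics/w2.png','pics/w2c.png',125,15,260,200,3)
s=json.load(open('w2.json'))
for k,p in {'blue':(545.6,367.9,94),'redA':(535.6,183.1,94),'redB':(451.6,278,94)}.items(): print(k,proj('wrist',p,s).round(1))
E
```

```text
blue [314.4 176.1]
redA [155.2 151.8]
redB [244.8  82.8]
```

View pics/w2c.png

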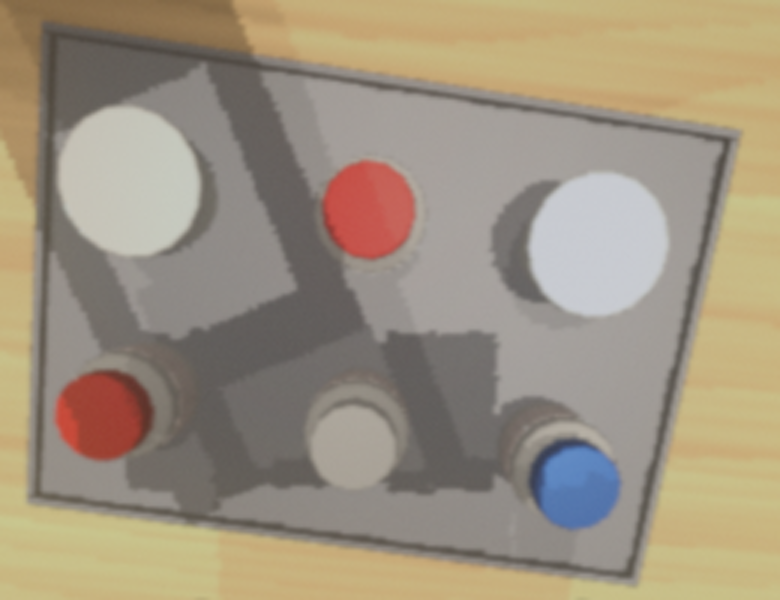

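```bash
python3 - <<'E'
from h import *
import json
s=json.load(open('w2.json'))
for k,p in {'blue':(317.2,176.5,94),'redA':(159.2,153.2,94),'redB':(247.8,84.5,94),'tTL':(140.5,24.5,14),'tTR':(370.5,60,14),'tBL':(136,181.5,14),'tBR':(336.5,208,14)}.items(): print(k,back('wrist',*p,s).round(1))
E
```

```text
blue [545.7 371.3  94. ]
redA [536.7 187.6  94. ]
redB [453.  281.3  94. ]
tTL [391.4 138.8  14. ]
tTR [403.1 434.   14. ]
tBL [595.6 131.6  14. ]
tBR [606.6 425.2  14. ]
```

```bash
python3 - <<'E'
from h import *
plan([546,369.7,130],95.5)
E
```

```text
t 1.67 pos [551.5 299.  240.1] w 65.7 | off [110.1  70.9   1.7] rot [ 0.19 -0.09  0.01] F [-1.1 -0.5  0.7]
```

```bash
python3 -m handwheel '{"gripper":[0.28,0.28,0.28,0.28,0.28],"offset":[[30,25,0],[60,50,1],[85,65,2],[105,71,2],[110,71,2]],"rot":[[0,0,0],[0,0,0],[0,0,0],[0,0,0],[0,0,0]]}' 15; python3 -m handwheel '{"gripper":[0.28],"offset":[[0,0,0]],"rot":[[0,0,0]]}'; python3 - <<'E'
from h import *
plan([546,369.7,30],95.5)
E
```

```text
time_s: 2.08
ee_pos: [544.0, 370.2, 126.8]
ee_rot: [-158.0, 89.6, -152.2]
force: [-0.8, -0.6, 0.1]
gripper_width: 65.8
time_s: 2.17
ee_pos: [545.8, 369.4, 129.1]
ee_rot: [-150.2, 89.8, -144.5]
force: [0.6, -0.8, 0.2]
gripper_width: 65.5
t 2.17 pos [545.8 369.4 129.1] w 65.5 | off [99.1  0.4  0.6] rot [ 0.25 -0.19  0.11] F [ 0.6 -0.8  0.2]
```

```bash
python3 -m handwheel '{"gripper":[0.28,0.28,0.28,0.28,0.28],"offset":[[30,0,0],[60,0,0],[84,0,0],[96,0,0],[99,0,0]],"rot":[[0,0,0],[0,0,0],[0,0,0],[0,0,0],[0,0,0]]}' 15; python3 -m handwheel '{"gripper":[0.4,0.5,0.6,0.6,0.6],"offset":[[0,0,0],[0,0,0],[0,0,0],[0,0,0],[0,0,0]],"rot":[[0,0,0],[0,0,0],[0,0,0],[0,0,0],[0,0,0]]}' 15; python3 - <<'E'
from h import *
plan([546,369.7,190],95.5)
E
```

```text
time_s: 2.58
ee_pos: [547.3, 368.9, 30.7]
ee_rot: [-151.1, 89.9, -145.4]
force: [-0.1, -0.7, 0.0]
gripper_width: 65.1
time_s: 3.0
ee_pos: [548.6, 370.3, 32.6]
ee_rot: [27.9, 89.9, 33.6]
force: [-0.5, 0.5, 0.2]
gripper_width: 37.3
t 3.0 pos [548.6 370.3  32.6] w 37.3 | off [-157.5   -0.2   -2.3] rot [ 0.16  0.11 -0.06] F [-0.5  0.5  0.2]
```

```bash
python3 - <<'E'
from h import *
for n in ('wrist','scene'):
    im=grab_frame(n); cv2.imwrite(f'pics/{n}3.png',im[...,::-1])
crop('pics/scene3.png','pics/s3c.png',220,100,180,120,4)
print(state()['gripper_width'])
E
```

```text
36.40287197083507
```

View pics/s3c.png

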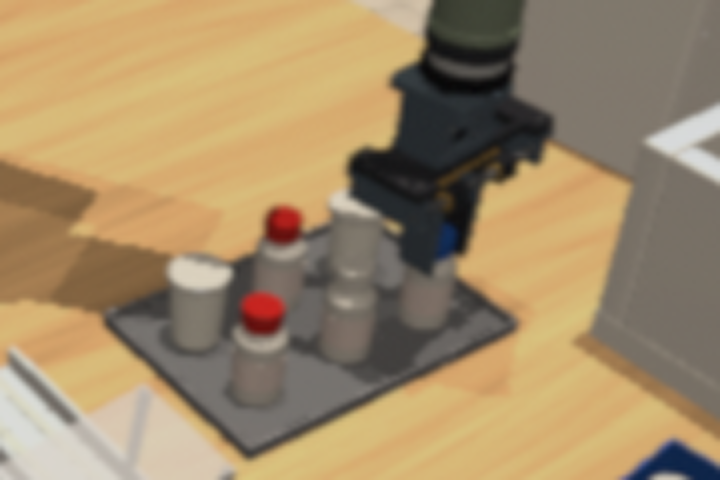

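View pics/wrist3.png

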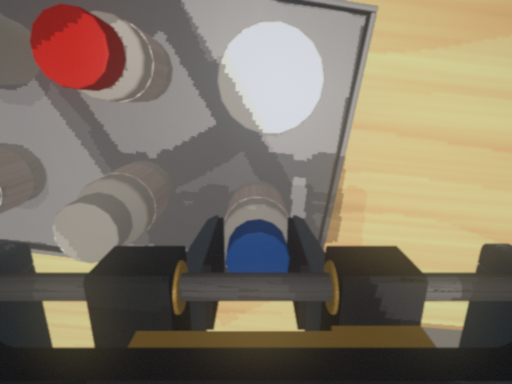

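```bash
python3 - <<'E'
from h import *
s=state(); R=rot(s['ee_rot']).as_matrix()
for nm,p in {'tcp':s['ee_pos'],'grasp':s['ee_pos']-19*R[:,0],'captop':(546,370,94),'foot':(546,370,4),'mid60':(546,370,64)}.items():
    q=proj('scene',p); print(nm,np.round(p,1),proj('wrist',p,s).round(1),((q-[220,100])*4).round(0))
E
python3 - <<'E'
import sys; sys.path.insert(0,'.')
from h import *
crop('pics/wrist3.png','pics/w3c.png',170,160,170,130,4.5)
E
```

```text
tcp [548.2 370.1  31.9] [255.1 220.9] [425. 286.]
grasp [548.2 370.1  50.9] [255.1 231.5] [428. 269.]
captop [546 370  94] [255.4 260.6] [434. 227.]
foot [546 370   4] [255.1 205.5] [419. 310.]
mid60 [546 370  64] [255.3 236.7] [429. 256.]
```

View pics/w3c.png

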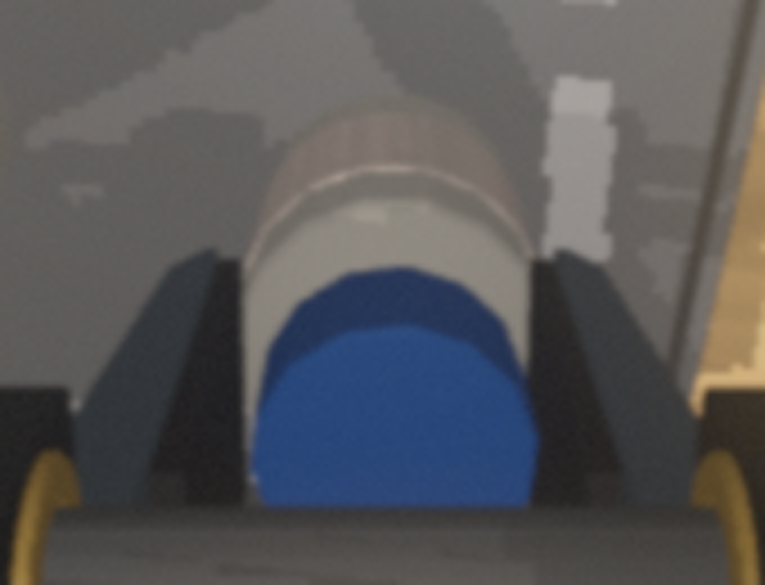

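```bash
python3 - <<'E'
from h import *
s=state(); R=rot(s['ee_rot']).as_matrix()
for z in (0,10,20,30,40):
  for y in (-18,-31,18,31):
    for w in (-16,16):
      p=s['ee_pos']+R@[-z,y,w]; q=proj('scene',p); print(z,y,w,((proj('wrist',p,s)-[170,160])*4.5).round(0),((q-[220,100])*4).round(0))
E
python3 -c "
import sys; sys.path.insert(0,'.')
from h import *
crop('pics/scene3.png','pics/s3d.png',300,120,70,70,8)"
```

```text
0 -18 -16 [267. 178.] [398. 286.]
0 -18 16 [271. 367.] [427. 303.]
0 -31 -16 [183. 178.] [388. 292.]
0 -31 16 [191. 367.] [417. 309.]
0 18 -16 [499. 178.] [424. 270.]
0 18 16 [494. 367.] [453. 287.]
0 31 -16 [582. 178.] [433. 264.]
0 31 16 [574. 367.] [462. 281.]
10 -18 -16 [262. 198.] [400. 277.]
10 -18 16 [267. 394.] [428. 294.]
10 -31 -16 [174. 198.] [390. 283.]
10 -31 16 [183. 394.] [419. 300.]
10 18 -16 [504. 198.] [426. 261.]
10 18 16 [499. 394.] [454. 277.]
10 31 -16 [592. 198.] [435. 255.]
10 31 16 [583. 394.] [464. 271.]
20 -18 -16 [256. 220.] [401. 268.]
20 -18 16 [261. 424.] [430. 285.]
20 -31 -16 [164. 220.] [391. 274.]
20 -31 16 [173. 424.] [420. 291.]
20 18 -16 [510. 220.] [427. 252.]
20 18 16 [504. 424.] [456. 268.]
20 31 -16 [602. 220.] [437. 246.]
20 31 16 [592. 424.] [466. 262.]
30 -18 -16 [249. 244.] [403. 259.]
30 -18 16 [255. 457.] [432. 275.]
30 -31 -16 [153. 244.] [393. 265.]
30 -31 16 [163. 457.] [422. 281.]
30 18 -16 [517. 244.] [429. 243.]
30 18 16 [510. 458.] [458. 259.]
30 31 -16 [613. 244.] [438. 237.]
30 31 16 [602. 458.] [467. 253.]
40 -18 -16 [242. 271.] [404. 249.]
40 -18 16 [249. 494.] [433. 266.]
40 -31 -16 [141. 271.] [394. 255.]
40 -31 16 [152. 494.] [424. 272.]
40 18 -16 [524. 271.] [431. 233.]
40 18 16 [517. 494.] [460. 249.]
40 31 -16 [626. 271.] [440. 228.]
40 31 16 [614. 494.] [469. 244.]
```

View pics/s3d.png

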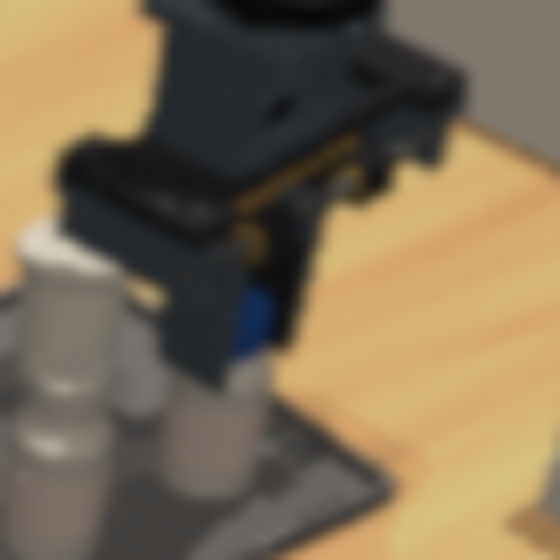

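```bash
python3 -m handwheel '{"gripper":[0.4,0.28,0.28],"offset":[[0,0,0],[0,0,0],[0,0,-2]],"rot":[[0,0,0],[0,0,0],[0,0,0]]}' 15;  python3 - <<'E'
from h import *
plan([546,370,12],95.5)
for n in ('wrist','scene'):
    im=grab_frame(n); cv2.imwrite(f'pics/{n}4.png',im[...,::-1])
crop('pics/scene4.png','pics/s4d.png',300,120,70,70,8)
crop('pics/wrist4.png','pics/w4c.png',150,120,210,160,3.5)
E
```

```text
time_s: 3.35
ee_pos: [546.3, 369.8, 31.4]
ee_rot: [26.6, 90.0, 32.2]
force: [0.6, -0.7, -0.5]
gripper_width: 53.8
t 3.35 pos [546.3 369.8  31.4] w 53.8 | off [19.4  0.2 -0.3] rot [ 0.15  0.03 -0.02] F [ 0.6 -0.7 -0.5]
```

View pics/s4d.png

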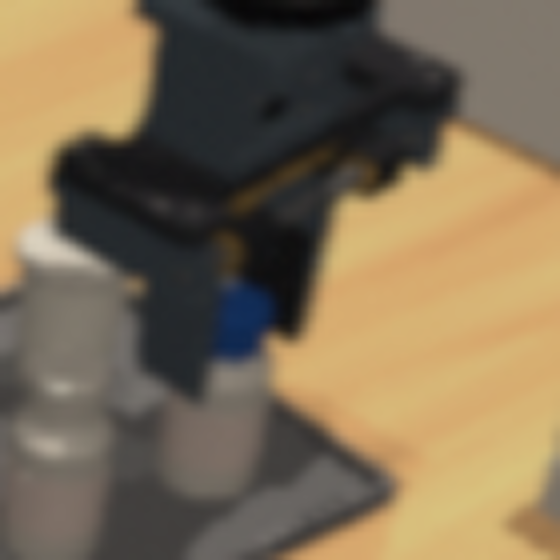

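View pics/w4c.png

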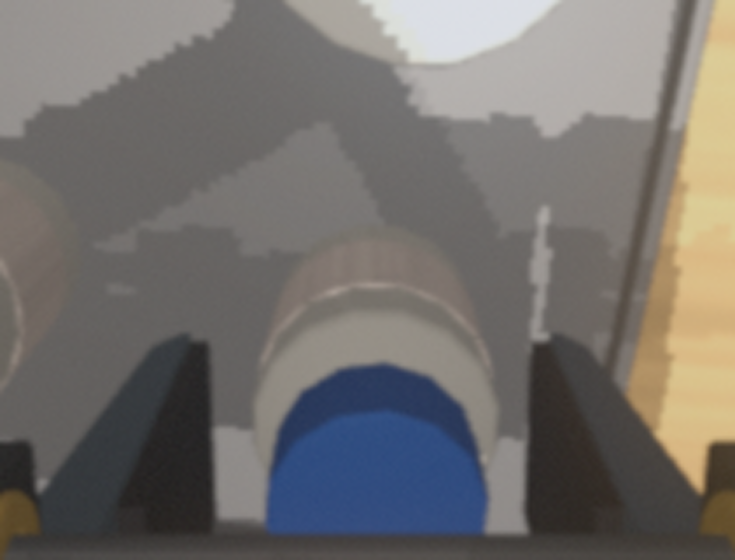

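```bash
python3 -m handwheel '{"gripper":[0.28,0.28,0.28],"offset":[[8,0,0],[16,0,0],[20,0,0]],"rot":[[0,0,0],[0,0,0],[0,0,0]]}' 15;  python3 - <<'E'
from h import *
plan([546,370,2],95.5)
for n in ('wrist','scene'):
    im=grab_frame(n); cv2.imwrite(f'pics/{n}5.png',im[...,::-1])
crop('pics/scene5.png','pics/s5d.png',300,120,70,70,8)
crop('pics/wrist5.png','pics/w5c.png',150,120,210,160,3.5)
s=state(); R=rot(s['ee_rot']).as_matrix()
w=s['gripper_width']/2
for b in (0,10,20,30,40):
    for y in (-w-13,-w,w):
        p=s['ee_pos']+R@[-b,y,16]; print(b,round(y),((proj('scene',p)-[300,120])*8).round(0))
E
```

```text
time_s: 3.7
ee_pos: [545.1, 369.2, 9.5]
ee_rot: [-154.2, 89.9, -148.5]
force: [-0.3, 0.7, -0.0]
gripper_width: 65.5
t 3.7 pos [545.1 369.2   9.5] w 65.5 | off [7.5 0.7 1. ] rot [ 0.16 -0.13  0.06] F [-0.3  0.7 -0. ]
0 -46 [158. 510.]
0 -33 [177. 498.]
0 33 [271. 437.]
10 -46 [161. 492.]
10 -33 [180. 480.]
10 33 [275. 420.]
20 -46 [164. 474.]
20 -33 [184. 462.]
20 33 [279. 402.]
30 -46 [167. 456.]
30 -33 [187. 444.]
30 33 [282. 383.]
40 -46 [171. 437.]
40 -33 [190. 425.]
40 33 [286. 365.]
```

View pics/s5d.png

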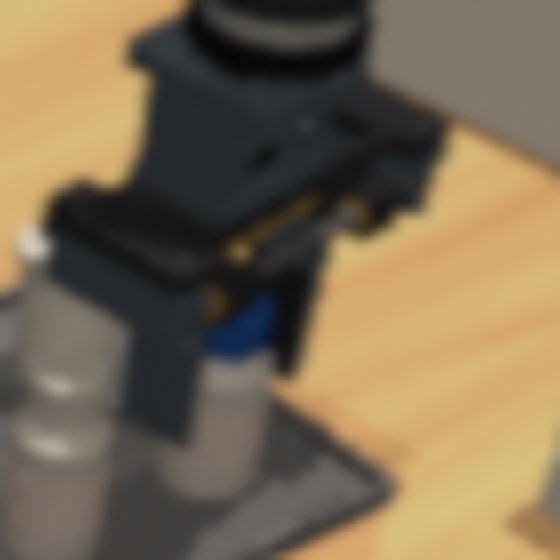

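View pics/w5c.png

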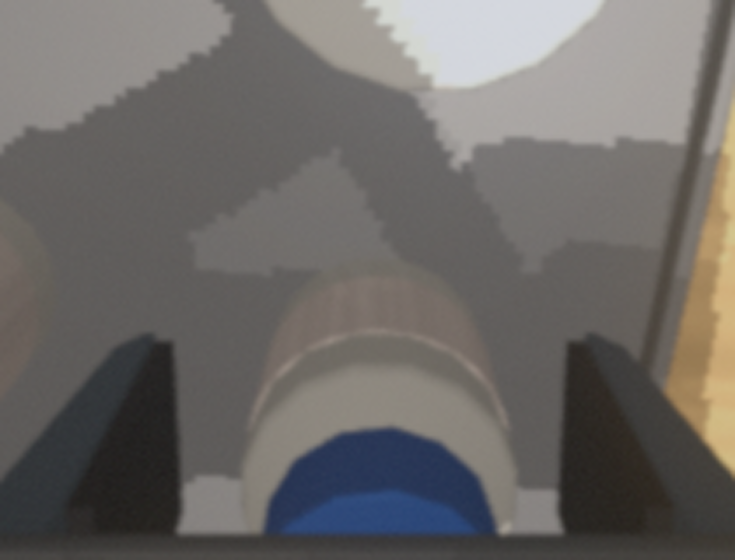

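```bash
python3 -m handwheel '{"gripper":[0.28,0.4,0.6,0.7,0.7],"offset":[[7,1,1],[7,1,1],[7,1,1],[7,1,1],[7,1,1]],"rot":[[0,0,0],[0,0,0],[0,0,0],[0,0,0],[0,0,0]]}' 15;  python3 -m handwheel '{"gripper":[0.7],"offset":[[0,0,0]],"rot":[[0,0,0]]}' 15; python3 - <<'E'
from h import *
plan([546,370,160],95.5)
E
```

```text
time_s: 4.22
ee_pos: [547.1, 370.9, 4.6]
ee_rot: [32.3, 90.0, 37.9]
force: [0.6, 0.1, -1.1]
gripper_width: 43.6
time_s: 4.3
ee_pos: [547.0, 370.9, 4.5]
ee_rot: [34.3, 90.0, 40.0]
force: [1.1, 0.1, -0.6]
gripper_width: 43.4
t 4.3 pos [547.  370.9   4.5] w 43.4 | off [-155.5   -0.8   -1. ] rot [ 0.16  0.02 -0.02] F [ 1.1  0.1 -0.6]
```

```bash
python3 -m handwheel '{"gripper":[0.7,0.7,0.7,0.7,0.7],"offset":[[-20,0,0],[-60,0,0],[-100,-5,-3],[-138,-25,-5],[-160,-60,-5]],"rot":[[0,0,0],[0,0,0],[0,0,0],[0,0,0],[0,0,0]]}' 15; python3 - <<'E'
from h import *
plan([505,-45,175],95.5)
E
```

```text
time_s: 4.72
ee_pos: [548.7, 314.3, 168.3]
ee_rot: [35.0, 89.6, 40.9]
force: [1.6, 0.5, -0.7]
gripper_width: 43.2
t 4.72 pos [548.7 314.3 168.3] w 43.2 | off [  -8.7 -352.9  -80.2] rot [ 0.38  0.36 -0.25] F [ 1.6  0.5 -0.7]
```

```bash
python3 -m handwheel '{"gripper":[0.7,0.7,0.7,0.7,0.7],"offset":[[-4,-41,-8],[-8,-82,-16],[-10,-123,-24],[-10,-164,-32],[-10,-205,-40]],"rot":[[0,0,0],[0,0,0],[0,0,0],[0,0,0],[0,0,0]]}' 15; python3 - <<'E'
from h import *
plan([520,-45,175],95.5)
E
```

```text
time_s: 5.13
ee_pos: [527.6, 102.5, 174.3]
ee_rot: [0.9, 89.9, 6.6]
force: [1.1, -0.1, -0.3]
gripper_width: 43.9
t 5.13 pos [527.6 102.5 174.3] w 43.9 | off [  -0.7 -146.   -22.2] rot [ 0.19  0.06 -0.  ] F [ 1.1 -0.1 -0.3]
```

```bash
python3 -m handwheel '{"gripper":[0.7,0.7,0.7,0.7,0.7],"offset":[[0,-40,-6],[0,-80,-12],[0,-110,-17],[0,-130,-20],[0,-135,-22]],"rot":[[0,0,0],[0,0,0],[0,0,0],[0,0,0],[0,0,0]]}' 15;python3 -m handwheel '{"gripper":[0.7,0.7],"offset":[[0,0,0],[0,0,0]],"rot":[[0,0,0],[0,0,0]]}'; python3 - <<'E'
from h import *
plan([520,-45,175],95.5)
import json
s=state();json.dump({'ee_pos':list(s['ee_pos']),'ee_rot':list(s['ee_rot'])},open('w6.json','w'))
for n in ('wrist','top'):
    im=grab_frame(n); cv2.imwrite(f'pics/{n}6.png',im[...,::-1])
crop('pics/wrist6.png','pics/w6c.png',120,40,280,220,2.8)
E
```

```text
time_s: 5.55
ee_pos: [519.3, -35.4, 174.0]
ee_rot: [-79.4, 89.9, -73.9]
force: [0.6, 0.3, -1.1]
gripper_width: 43.7
time_s: 5.72
ee_pos: [519.6, -31.6, 173.9]
ee_rot: [75.9, 89.9, 81.6]
force: [0.1, -0.1, -1.5]
gripper_width: 43.6
t 5.72 pos [519.6 -31.6 173.9] w 43.6 | off [ -1.1 -13.4  -0.9] rot [ 0.13  0.01 -0.05] F [ 0.1 -0.1 -1.5]
```

View pics/wrist6.png

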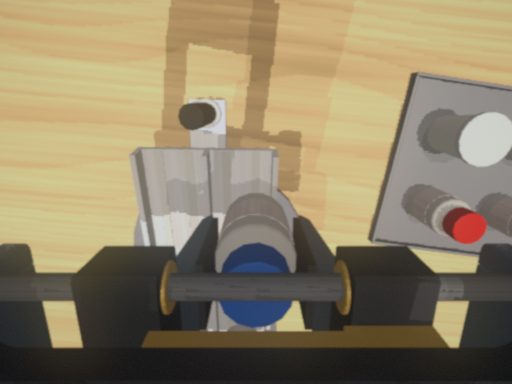

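View pics/w6c.png

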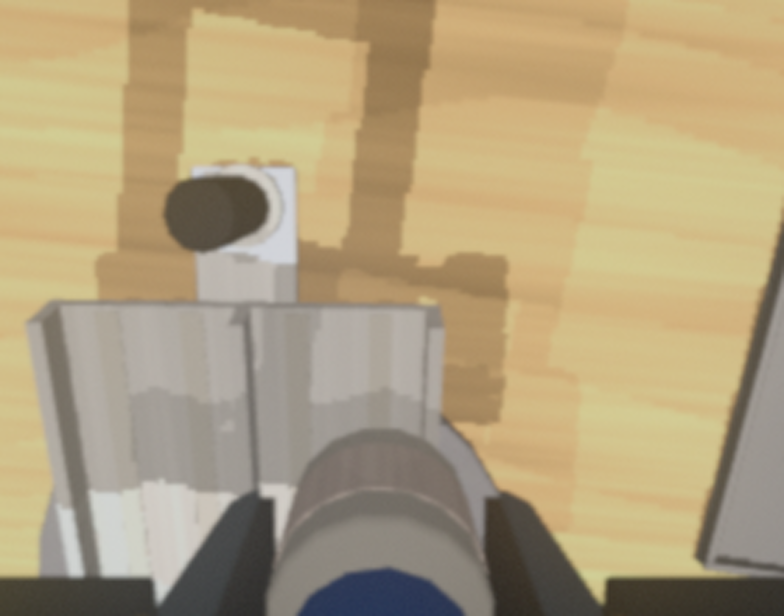

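```bash
python3 - <<'E'
from h import *
import json
s=json.load(open('w6.json'))
def c(x,y): return ((x+.5)/2.8-.5+120,(y+.5)/2.8-.5+40)
for k,(x,y,z) in {'cen_top':(241.5,322,110.9),'cen_foot':(248,305,93.2),'L_top_out':(30,323,110.9),'R_top_out':(444,325,110.9),'L_top_in':(44,323,110.9),'R_top_in':(430,325,110.9),'handle_top':(200,213,160),'post_base':(258,203,90)}.items(): print(k,back('wrist',*c(x,y),z,s).round(1))
E
python3 -c "
import sys; sys.path.insert(0,'.')
from h import *
crop('pics/top6.png','pics/t6c.png',230,130,100,120,5)"
```

```text
cen_top [486.6 -77.9 110.9]
cen_foot [483.9 -78.6  93.2]
L_top_out [ 493.5 -143.6  110.9]
R_top_out [481.3 -14.9 110.9]
L_top_in [ 493.  -139.2  110.9]
R_top_in [481.8 -19.3 110.9]
handle_top [452.1 -82.7 160. ]
post_base [451.1 -77.7  90. ]
```

View pics/t6c.png

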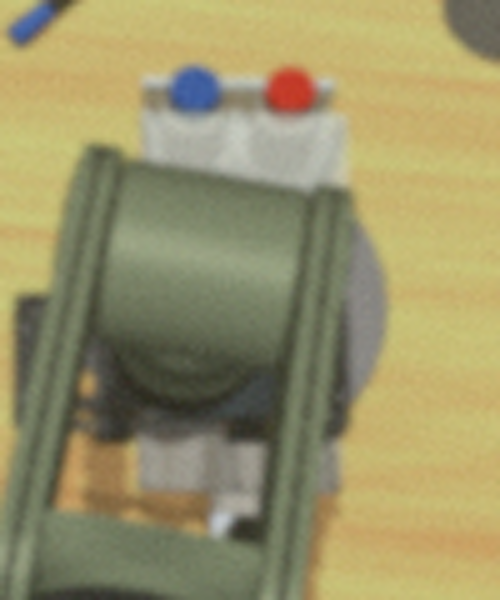

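```bash
python3 - <<'E'
from h import *
s,c=np.sin(np.radians(10)),np.cos(np.radians(10)); d=np.array([.9956*s,.094*s,c])
plan(np.array([524,-45,85.4])+d*25,95.4,10)
E
```

```text
t 5.82 pos [519.8 -31.  173.8] w 43.7 | off [ 63.8 -14.5   7.1] rot [ 3.400e-01  1.001e+01 -1.000e-02] F [-0.4 -0.7 -0.9]
```

```bash
python3 -m handwheel '{"gripper":[0.7,0.7,0.7,0.7,0.7],"offset":[[15,-8,2],[32,-14,4],[48,-14.5,6],[60,-14.5,7],[63,-14.5,7]],"rot":[[0,3,0],[0,6,0],[0,9,0],[0,10,0],[0,10,0]]}' 15;python3 -m handwheel '{"gripper":[0.7,0.7],"offset":[[0,0,0],[0,0,0]],"rot":[[0,0,0],[0,0,0]]}'; python3 - <<'E'
from h import *
s,c=np.sin(np.radians(10)),np.cos(np.radians(10)); d=np.array([.9956*s,.094*s,c])
plan(np.array([524,-45,85.4])+d*0,95.4,10)
for n in ('wrist','scene'):
    im=grab_frame(n); cv2.imwrite(f'pics/{n}7.png',im[...,::-1])
crop('pics/scene7.png','pics/s7c.png',170,120,130,140,4)
E
```

```text
time_s: 6.23
ee_pos: [527.9, -44.5, 108.0]
ee_rot: [179.6, 79.8, -174.6]
force: [-0.6, 0.9, -0.8]
gripper_width: 43.7
time_s: 6.4
ee_pos: [527.8, -45.4, 111.3]
ee_rot: [180.0, 80.0, -174.3]
force: [-0.7, 0.3, -0.9]
gripper_width: 43.8
t 6.4 pos [527.8 -45.4 111.3] w 43.8 | off [26.2  0.7  0.8] rot [0.3  0.04 0.05] F [-0.7  0.3 -0.9]
```

View pics/s7c.png

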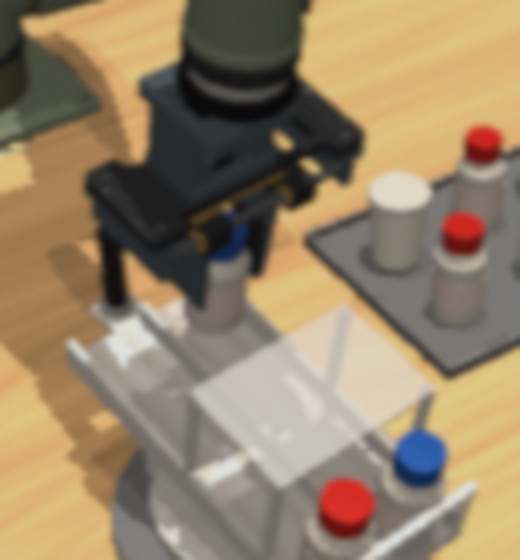

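View pics/wrist7.png

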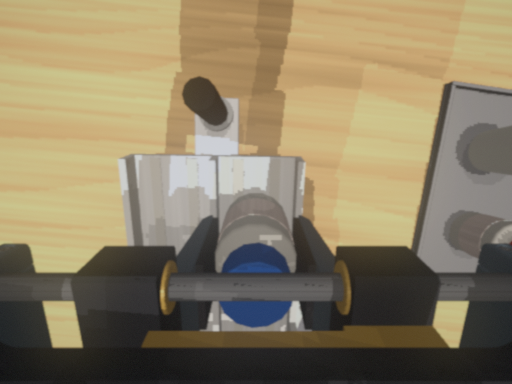

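```bash
python3 -m handwheel '{"gripper":[0.7,0.7,0.7,0.7,0.7],"offset":[[7,0,0],[13,0.5,0.5],[18,0.5,0.5],[21,0.5,0.5],[22,0.5,0.5]],"rot":[[0,0,0],[0,0,0],[0,0,0],[0,0,0],[0,0,0]]}' 15;python3 -m handwheel '{"gripper":[0.7,0.7],"offset":[[1,0,0],[2,0,0]],"rot":[[0,0,0],[0,0,0]]}'; python3 - <<'E'
from h import *
s,c=np.sin(np.radians(10)),np.cos(np.radians(10)); d=np.array([.9956*s,.094*s,c])
plan(np.array([524,-45,85.4])+d*0,95.4,10)
E
```

```text
time_s: 6.92
ee_pos: [524.0, -45.8, 88.3]
ee_rot: [179.9, 79.9, -174.5]
force: [-0.6, 0.1, -0.1]
gripper_width: 43.5
time_s: 7.08
ee_pos: [524.5, -45.8, 87.1]
ee_rot: [180.0, 80.0, -174.3]
force: [0.6, 1.0, -0.4]
gripper_width: 43.7
t 7.08 pos [524.5 -45.8  87.1] w 43.7 | off [ 1.7  0.9 -0.1] rot [0.25 0.01 0.04] F [ 0.6  1.  -0.4]
```

```bash
python3 -m handwheel '{"gripper":[0.7,0.7],"offset":[[0.8,0,0],[1.5,0,0]],"rot":[[0,0,0],[0,0,0]]}';python3 -m handwheel '{"gripper":[0.7,0.7],"offset":[[0.7,0,0],[1.4,0,0]],"rot":[[0,0,0],[0,0,0]]}'
```

```text
time_s: 7.25
ee_pos: [524.7, -45.8, 86.2]
ee_rot: [-180.0, 80.1, -174.3]
force: [0.6, -0.3, 5.0]
gripper_width: 43.9
time_s: 7.42
ee_pos: [525.3, -45.9, 85.9]
ee_rot: [-179.8, 80.2, -174.2]
force: [0.8, 0.4, 9.3]
gripper_width: 43.8
```

```bash
python3 -m handwheel '{"gripper":[0.7,0.45,0.3,0.2,0.2],"offset":[[-1.8,0,0],[-1.8,0,0],[-1.8,0,0],[-1.8,0,0],[-1.8,0,0]],"rot":[[0,0,0],[0,0,0],[0,0,0],[0,0,0],[0,0,0]]}'; python3 - <<'E'
from h import *
for n in ('wrist','scene'):
    im=grab_frame(n); cv2.imwrite(f'pics/{n}8.png',im[...,::-1])
crop('pics/scene8.png','pics/s8c.png',170,120,130,140,4)
E
```

```text
time_s: 7.83
ee_pos: [524.0, -45.8, 85.8]
ee_rot: [179.9, 80.0, -174.4]
force: [-0.0, -0.5, 0.1]
gripper_width: 67.3
```

View pics/s8c.png

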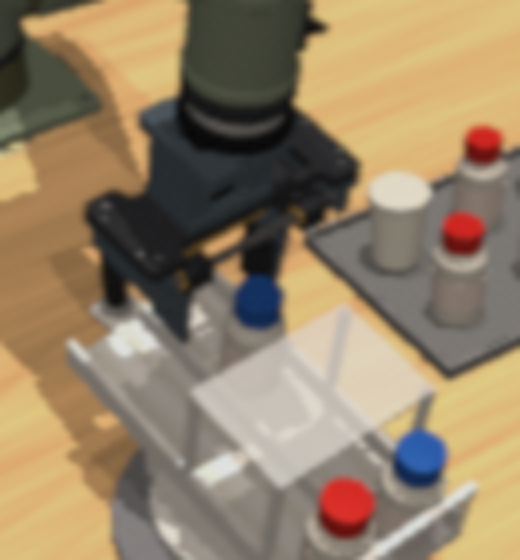

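```bash
python3 -m handwheel '{"gripper":[0.28,0.28,0.28,0.28,0.28],"offset":[[-10,0,0],[-35,0,0],[-65,0,0],[-90,10,0],[-100,35,0]],"rot":[[0,0,0],[0,0,0],[0,-3,0],[0,-7,0],[0,-10,0]]}'; python3 - <<'E'
from h import *
plan([536.5,185.5,150],95.4)
for n in ('scene',):
    im=grab_frame(n); cv2.imwrite(f'pics/{n}9.png',im[...,::-1])
crop('pics/scene9.png','pics/s9c.png',170,120,130,140,4)
E
```

```text
time_s: 8.35
ee_pos: [541.1, -10.9, 189.0]
ee_rot: [-11.7, 89.4, -6.2]
force: [0.5, 0.1, -0.6]
gripper_width: 65.7
t 8.35 pos [541.1 -10.9 189. ] w 65.7 | off [ 38.7 196.1  13.8] rot [0.11 0.59 0.12] F [ 0.5  0.1 -0.6]
```

View pics/s9c.png

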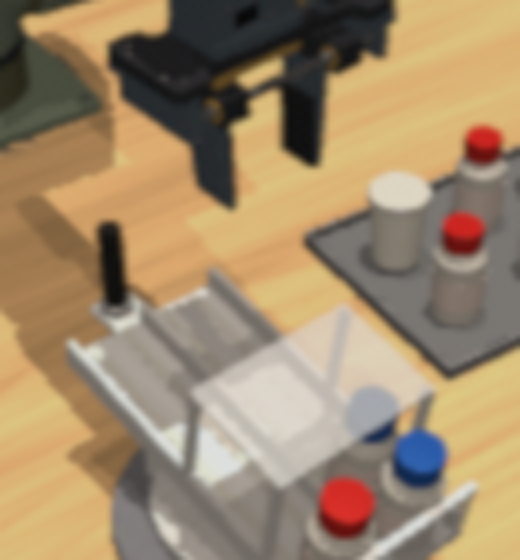

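```bash
python3 -m handwheel '{"gripper":[0.28,0.28,0.28,0.28,0.28],"offset":[[5,40,3],[20,80,6],[40,121,9],[60,160,12],[80,185,14]],"rot":[[0,0,0],[0,0,0],[0,0,0],[0,0,0],[0,0,0]]}'; python3 -m handwheel '{"gripper":[0.28,0.28],"offset":[[0,11,0],[0,11,0]],"rot":[[0,0,0],[0,0,0]]}'; python3 - <<'E'
from h import *
plan([536.5,185.5,4],95.4)
E
```

```text
time_s: 8.82
ee_pos: [534.3, 178.8, 105.3]
ee_rot: [20.2, 89.8, 25.9]
force: [1.1, 0.1, 0.8]
gripper_width: 65.8
time_s: 8.98
ee_pos: [531.6, 189.2, 103.7]
ee_rot: [-174.4, 89.8, -168.5]
force: [0.7, 0.5, 1.0]
gripper_width: 65.4
t 8.98 pos [531.6 189.2 103.7] w 65.4 | off [99.7 -4.1  4.8] rot [ 0.48 -0.15  0.02] F [0.7 0.5 1. ]
```

```bash
python3 -m handwheel '{"gripper":[0.28,0.28,0.28,0.28],"offset":[[10,-2,3],[30,-4,4],[45,-4,4],[50,-4,4]],"rot":[[0,0,0],[0,0,0],[0,0,0],[0,0,0]]}';  python3 - <<'E'
from h import *
import json
plan([536.5,185.5,4],95.4)
s=state()
im=grab_frame('wrist'); cv2.imwrite(f'pics/w10.png',im[...,::-1])
print(proj('wrist',(536.5,185.5,94),s))
E
```

```text
time_s: 9.32
ee_pos: [536.7, 181.1, 53.3]
ee_rot: [-151.2, 89.9, -145.7]
force: [-0.2, -0.4, 0.1]
gripper_width: 65.4
t 9.32 pos [536.7 181.1  53.3] w 65.4 | off [49.3  4.4  0.4] rot [ 0.14 -0.11  0.06] F [-0.2 -0.4  0.1]
[262.51526126 246.42670097]
```

View pics/w10.png

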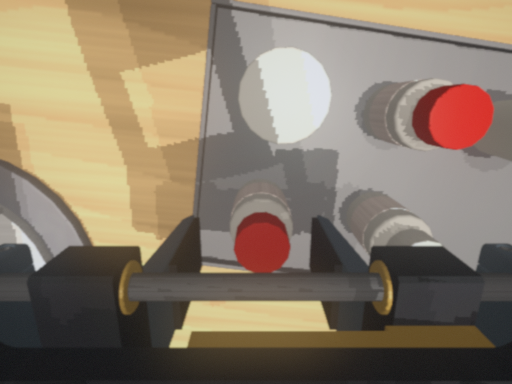

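```bash
python3 -m handwheel '{"gripper":[0.28,0.28,0.28,0.28,0.28],"offset":[[14,4,0],[30,4,0],[42,4,0],[48,4,0],[49,4,0]],"rot":[[0,0,0],[0,0,0],[0,0,0],[0,0,0],[0,0,0]]}' 15; python3 -m handwheel '{"gripper":[0.4,0.55,0.7,0.7,0.7],"offset":[[0,0,0],[0,0,0],[0,0,0],[0,0,0],[0,0,0]],"rot":[[0,0,0],[0,0,0],[0,0,0],[0,0,0],[0,0,0]]}' 15; python3 - <<'E'
from h import *
plan([536,185,160],95.4)
E
```

```text
time_s: 9.78
ee_pos: [536.8, 186.6, 5.4]
ee_rot: [-148.5, 90.0, -142.9]
force: [-0.0, 0.3, -0.0]
gripper_width: 65.6
time_s: 10.2
ee_pos: [537.3, 187.6, 6.4]
ee_rot: [5.0, 89.9, 10.7]
force: [0.4, -1.4, 3.4]
gripper_width: 43.8
t 10.2 pos [537.3 187.6   6.4] w 43.8 | off [-153.6   -2.5   -1.2] rot [ 0.27  0.1  -0.01] F [ 0.4 -1.4  3.4]
```

```bash
python3 -m handwheel '{"gripper":[0.7,0.7,0.7,0.7,0.7],"offset":[[-20,0,0],[-60,0,0],[-100,-10,0],[-138,-35,0],[-164,-70,0]],"rot":[[0,0,0],[0,0,0],[0,0,0],[0,0,0],[0,0,0]]}' 15; python3 -m handwheel '{"gripper":[0.7,0.7,0.7,0.7,0.7],"offset":[[0,-40,-5],[0,-80,-11],[0,-121,-17],[0,-161,-23],[0,-195,-27]],"rot":[[0,0,0],[0,0,0],[0,0,0],[0,0,0],[0,0,0]]}' 15; python3 - <<'E'
from h import *
s,c=np.sin(np.radians(10)),np.cos(np.radians(10)); d=np.array([.9956*s,.094*s,c])
plan(np.array([530,-107.5,87.4])+d*25,95.4,10)
E
```

```text
time_s: 10.62
ee_pos: [543.9, 123.6, 169.4]
ee_rot: [19.9, 89.7, 25.8]
force: [0.9, -0.1, -0.6]
gripper_width: 43.9
time_s: 11.03
ee_pos: [534.4, -76.8, 166.1]
ee_rot: [-139.5, 90.0, -133.9]
force: [0.8, -0.8, -1.6]
gripper_width: 43.6
t 11.03 pos [534.4 -76.8 166.1] w 43.6 | off [ 54.1 -30.1  -3.1] rot [0.23 9.98 0.04] F [ 0.8 -0.8 -1.6]
```

```bash
python3 -m handwheel '{"gripper":[0.7,0.7,0.7,0.7,0.7],"offset":[[5,-15,-1],[20,-26,-3],[36,-28,-3],[48,-28,-3],[52,-28,-3]],"rot":[[0,3,0],[0,6,0],[0,9,0],[0,10,0],[0,10,0]]}' 15;python3 -m handwheel '{"gripper":[0.7,0.7],"offset":[[0,0,0],[0,0,0]],"rot":[[0,0,0],[0,0,0]]}'; python3 - <<'E'
from h import *
s,c=np.sin(np.radians(10)),np.cos(np.radians(10)); d=np.array([.9956*s,.094*s,c])
plan(np.array([530,-107.5,87.4])+d*1,95.4,10)
for n in ('wrist','scene'):
    im=grab_frame(n); cv2.imwrite(f'pics/{n}11.png',im[...,::-1])
crop('pics/wrist11.png','pics/w11c.png',100,130,300,150,2.6)
E
```

```text
time_s: 11.45
ee_pos: [534.6, -102.2, 111.3]
ee_rot: [179.4, 79.8, -174.9]
force: [0.5, 0.8, -0.6]
gripper_width: 43.7
time_s: 11.62
ee_pos: [534.8, -102.1, 114.3]
ee_rot: [179.9, 80.0, -174.4]
force: [-0.5, 1.1, -0.9]
gripper_width: 43.6
t 11.62 pos [ 534.8 -102.1  114.3] w 43.6 | off [26.5 -4.9 -0.6] rot [0.31 0.02 0.04] F [-0.5  1.1 -0.9]
```

View pics/w11c.png

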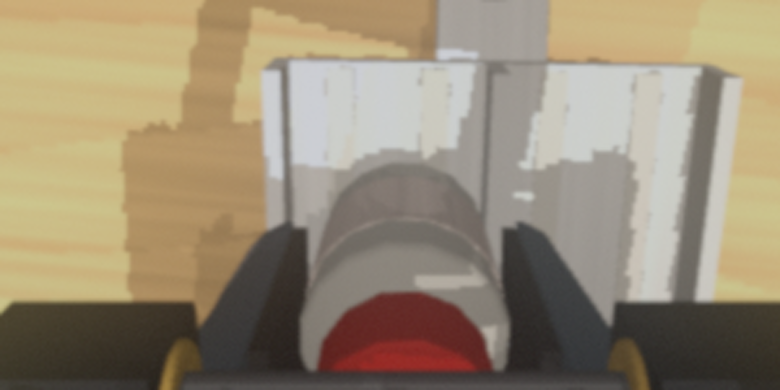

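```bash
python3 -m handwheel '{"gripper":[0.7,0.7,0.7,0.7,0.7],"offset":[[4,-3,0],[10,-5,-0.5],[16,-5,-0.5],[21,-5,-0.5],[24,-5,-0.5]],"rot":[[0,0,0],[0,0,0],[0,0,0],[0,0,0],[0,0,0]]}' 15;python3 -m handwheel '{"gripper":[0.7,0.7],"offset":[[0.5,0,0],[1,0,0]],"rot":[[0,0,0],[0,0,0]]}'; python3 -m handwheel '{"gripper":[0.7,0.7],"offset":[[0.8,0,0],[1.5,0,0]],"rot":[[0,0,0],[0,0,0]]}'
```

```text
time_s: 12.13
ee_pos: [530.3, -108.0, 89.6]
ee_rot: [179.8, 79.9, -174.5]
force: [-0.2, 0.1, -2.1]
gripper_width: 43.8
time_s: 12.3
ee_pos: [530.8, -108.1, 89.2]
ee_rot: [179.9, 80.0, -174.4]
force: [-0.7, -0.6, -2.0]
gripper_width: 44.0
time_s: 12.47
ee_pos: [530.9, -108.1, 88.2]
ee_rot: [-180.0, 80.0, -174.3]
force: [0.1, 0.9, -1.4]
gripper_width: 43.5
```

```bash
python3 -m handwheel '{"gripper":[0.7,0.7],"offset":[[0.6,0,0],[1.2,0,0]],"rot":[[0,0,0],[0,0,0]]}'
```

```text
time_s: 12.63
ee_pos: [531.3, -108.2, 87.9]
ee_rot: [-179.8, 80.1, -174.2]
force: [1.4, 0.3, 4.9]
gripper_width: 43.7
```

Contact; ease the press slightly and release.

```bash
python3 -m handwheel '{"gripper":[0.7,0.45,0.3,0.2,0.2],"offset":[[-0.8,0,0],[-0.8,0,0],[-0.8,0,0],[-0.8,0,0],[-0.8,0,0]],"rot":[[0,0,0],[0,0,0],[0,0,0],[0,0,0],[0,0,0]]}'; python3 -m handwheel '{"gripper":[0.28,0.28,0.28,0.28,0.28],"offset":[[-10,0,0],[-35,0,0],[-65,0,0],[-90,10,0],[-100,35,0]],"rot":[[0,0,0],[0,0,0],[0,-3,0],[0,-7,0],[0,-10,0]]}'; python3 - <<'E'
from h import *
plan([452.5,279.7,150],95.4)
for n in ('scene',):
    im=grab_frame(n); cv2.imwrite(f'pics/{n}12.png',im[...,::-1])
crop('pics/scene12.png','pics/s12c.png',170,120,130,140,4)
E
```

```text
time_s: 13.05
ee_pos: [530.4, -108.1, 87.5]
ee_rot: [179.9, 80.0, -174.4]
force: [1.0, -0.3, -0.3]
gripper_width: 67.7
time_s: 13.47
ee_pos: [547.5, -73.5, 190.7]
ee_rot: [-16.5, 89.4, -10.9]
force: [-0.5, 0.0, 0.4]
gripper_width: 65.9
t 13.47 pos [547.5 -73.5 190.7] w 65.9 | off [ 39.  360.9 -61. ] rot [0.12 0.59 0.17] F [-0.5  0.   0.4]
```

View pics/s12c.png

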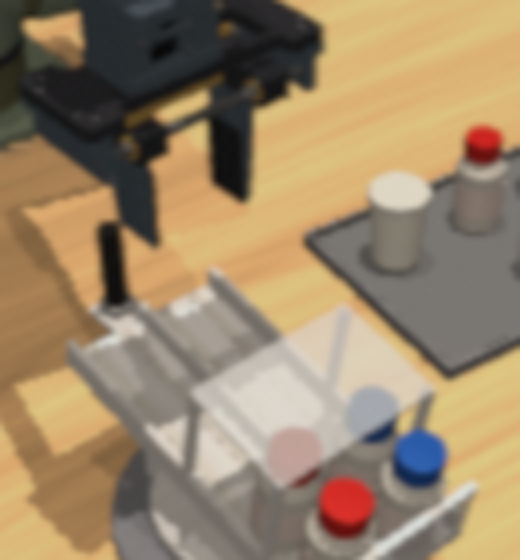

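```bash
python3 -m handwheel '{"gripper":[0.28,0.28,0.28,0.28,0.28],"offset":[[0,40,-6],[0,80,-13],[5,120,-20],[10,160,-27],[20,200,-34]],"rot":[[0,0,0],[0,0,0],[0,0,0],[0,0,0],[0,0,0]]}'; python3 -m handwheel '{"gripper":[0.28,0.28,0.28,0.28,0.28],"offset":[[10,40,-6],[20,80,-13],[35,115,-20],[50,142,-25],[60,155,-27]],"rot":[[0,0,0],[0,0,0],[0,0,0],[0,0,0],[0,0,0]]}';  python3 -m handwheel '{"gripper":[0.28,0.28],"offset":[[0,0,0],[0,0,0]],"rot":[[0,0,0],[0,0,0]]}'; python3 - <<'E'
from h import *
plan([452.5,279.7,53],95.4)
s=state()
im=grab_frame('wrist'); cv2.imwrite(f'pics/w13.png',im[...,::-1])
print(proj('wrist',(452.5,279.7,94),s))
E
```

```text
time_s: 13.93
ee_pos: [490.9, 125.7, 167.6]
ee_rot: [8.4, 89.8, 14.1]
force: [1.0, 0.8, -0.7]
gripper_width: 65.9
time_s: 14.35
ee_pos: [447.1, 278.3, 105.4]
ee_rot: [159.9, 89.9, 165.8]
force: [-0.2, -0.1, -0.0]
gripper_width: 65.6
time_s: 14.52
ee_pos: [448.6, 275.2, 106.1]
ee_rot: [-124.2, 89.9, -118.5]
force: [0.5, -0.5, -0.3]
gripper_width: 65.5
t 14.52 pos [448.6 275.2 106.1] w 65.5 | off [53.1  4.1  4.4] rot [ 0.35 -0.05  0.07] F [ 0.5 -0.5 -0.3]
[260.42960932 220.46815442]
```

View pics/w13.png

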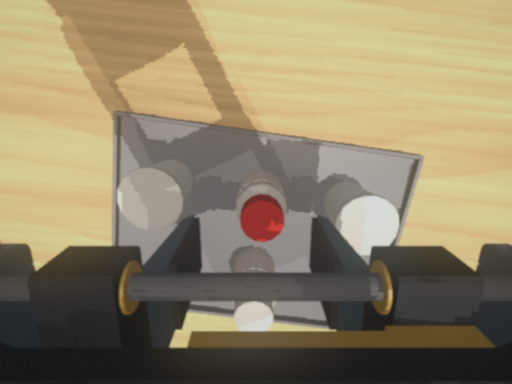

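```bash
python3 -m handwheel '{"gripper":[0.28,0.28,0.28,0.28,0.28],"offset":[[15,3,2],[40,5,4],[65,5,4],[85,5,4],[97,5,4]],"rot":[[0,0,0],[0,0,0],[0,0,0],[0,0,0],[0,0,0]]}' 15; python3 -m handwheel '{"gripper":[0.28,0.4,0.55,0.7,0.7],"offset":[[4,0,0],[4,0,0],[4,0,0],[4,0,0],[4,0,0]],"rot":[[0,0,0],[0,0,0],[0,0,0],[0,0,0],[0,0,0]]}' 15; python3 -m handwheel '{"gripper":[0.7],"offset":[[0,0,0]],"rot":[[0,0,0]]}' 15;python3 - <<'E'
from h import *
plan([536,185,160],95.4)
E
```

```text
time_s: 14.98
ee_pos: [452.6, 278.8, 8.3]
ee_rot: [-136.9, 89.9, -131.4]
force: [-0.9, -0.8, 0.6]
gripper_width: 65.7
time_s: 15.4
ee_pos: [453.3, 281.1, 6.5]
ee_rot: [23.4, 89.8, 29.1]
force: [0.8, -0.8, 0.8]
gripper_width: 43.6
time_s: 15.48
ee_pos: [453.3, 281.2, 6.5]
ee_rot: [16.9, 89.8, 22.6]
force: [0.6, -1.5, 4.7]
gripper_width: 43.4
t 15.48 pos [453.3 281.2   6.5] w 43.4 | off [-153.4 -103.7   73.2] rot [ 0.27  0.15 -0.05] F [ 0.6 -1.5  4.7]
```

```bash
python3 -m handwheel '{"gripper":[0.7,0.7,0.7,0.7,0.7],"offset":[[-20,0,0],[-60,0,0],[-100,-5,5],[-140,-20,15],[-168,-45,30]],"rot":[[0,0,0],[0,0,0],[0,0,0],[0,0,0],[0,0,0]]}' 15; python3 -m handwheel '{"gripper":[0.7,0.7,0.7,0.7,0.7],"offset":[[0,-40,8],[0,-80,12],[0,-121,14],[0,-162,15],[0,-203,15]],"rot":[[0,0,0],[0,0,0],[0,0,0],[0,0,0],[0,0,0]]}' 15; python3 - <<'E'
from h import *
s,c=np.sin(np.radians(10)),np.cos(np.radians(10)); d=np.array([.9956*s,.094*s,c])
plan(np.array([530,-108,87.4])+d*25,95.4,10)
E
```

```text
time_s: 15.9
ee_pos: [486.1, 241.1, 176.3]
ee_rot: [38.9, 89.8, 44.7]
force: [-0.0, 0.7, -0.9]
gripper_width: 43.5
time_s: 16.32
ee_pos: [521.0, 37.3, 173.0]
ee_rot: [8.8, 90.0, 14.5]
force: [1.1, 0.7, -1.6]
gripper_width: 43.6
t 16.32 pos [521.   37.3 173. ] w 43.6 | off [  60.9 -145.5   -1.2] rot [ 0.29 10.04  0.02] F [ 1.1  0.7 -1.6]
```

```bash
python3 -m handwheel '{"gripper":[0.7,0.7,0.7,0.7,0.7],"offset":[[0,-40,0],[0,-80,0],[2,-112,0],[10,-133,-1],[28,-140,-1]],"rot":[[0,0,0],[0,0,0],[0,3,0],[0,6,0],[0,9,0]]}' 15; python3 -m handwheel '{"gripper":[0.7,0.7,0.7],"offset":[[16,0,0],[28,0,0],[30,0,0]],"rot":[[0,1,0],[0,1,0],[0,1,0]]}';python3 -m handwheel '{"gripper":[0.7],"offset":[[0,0,0]],"rot":[[0,0,0]]}'; python3 - <<'E'
from h import *
s,c=np.sin(np.radians(10)),np.cos(np.radians(10)); d=np.array([.9956*s,.094*s,c])
plan(np.array([530,-108,87.4])+d*1,95.4,10)
for n in ('wrist',):
    im=grab_frame(n); cv2.imwrite(f'pics/{n}14.png',im[...,::-1])
crop('pics/wrist14.png','pics/w14c.png',100,130,300,150,2.6)
E
```

```text
time_s: 16.73
ee_pos: [535.4, -104.3, 146.8]
ee_rot: [-178.9, 81.2, -173.4]
force: [0.2, 0.4, -1.5]
gripper_width: 43.8
time_s: 16.98
ee_pos: [526.8, -99.8, 112.0]
ee_rot: [179.2, 79.7, -175.1]
force: [-0.3, -0.9, -1.7]
gripper_width: 43.6
time_s: 17.07
ee_pos: [527.8, -99.9, 114.0]
ee_rot: [179.6, 79.8, -174.7]
force: [-0.2, -0.1, -0.8]
gripper_width: 43.5
t 17.07 pos [527.8 -99.9 114. ] w 43.5 | off [24.9 -8.3  6. ] rot [ 0.32 -0.15 -0.02] F [-0.2 -0.1 -0.8]
```

View pics/w14c.png

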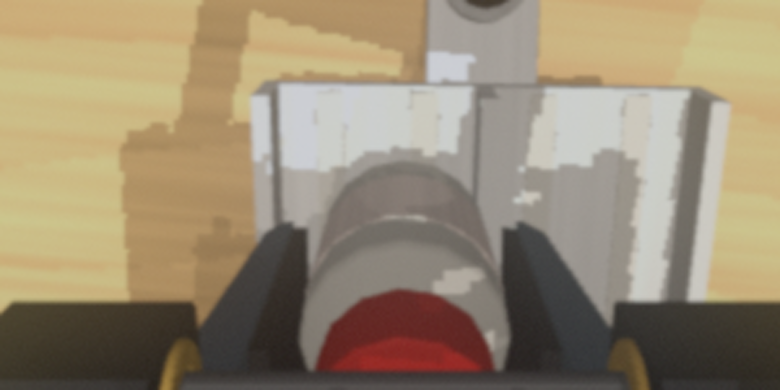

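```bash
python3 -m handwheel '{"gripper":[0.7,0.7,0.7,0.7,0.7],"offset":[[2,-5,3],[7,-8,5],[14,-8,6],[20,-8,6],[23,-8,6]],"rot":[[0,0,0],[0,0,0],[0,0,0],[0,0,0],[0,0,0]]}' 15;python3 -m handwheel '{"gripper":[0.7,0.7],"offset":[[0.7,0,0],[1.5,0,0]],"rot":[[0,0,0],[0,0,0]]}'; python3 -m handwheel '{"gripper":[0.7,0.7],"offset":[[0.6,0,0],[1.2,0,0]],"rot":[[0,0,0],[0,0,0]]}'
```

```text
time_s: 17.53
ee_pos: [531.1, -108.5, 90.2]
ee_rot: [179.8, 79.9, -174.6]
force: [-0.4, 0.2, -0.9]
gripper_width: 44.0
time_s: 17.7
ee_pos: [531.5, -108.6, 89.5]
ee_rot: [179.9, 80.0, -174.4]
force: [0.0, -0.3, -0.6]
gripper_width: 43.7
time_s: 17.87
ee_pos: [531.7, -108.7, 88.8]
ee_rot: [-180.0, 80.0, -174.3]
force: [-0.1, 0.1, -1.1]
gripper_width: 43.9
```

```bash
python3 -m handwheel '{"gripper":[0.7,0.7],"offset":[[0.6,0,0],[1.2,0,0]],"rot":[[0,0,0],[0,0,0]]}'
```

```text
time_s: 18.03
ee_pos: [531.7, -108.7, 88.0]
ee_rot: [-179.9, 80.1, -174.3]
force: [0.2, 0.6, 3.7]
gripper_width: 43.7
```

```bash
python3 -m handwheel '{"gripper":[0.7,0.45,0.3,0.2,0.2],"offset":[[-0.6,0,0],[-0.6,0,0],[-0.6,0,0],[-0.6,0,0],[-0.6,0,0]],"rot":[[0,0,0],[0,0,0],[0,0,0],[0,0,0],[0,0,0]]}'; python3 -m handwheel '{"gripper":[0.28,0.28,0.28,0.28,0.28],"offset":[[-10,0,0],[-35,0,0],[-65,0,0],[-95,0,0],[-110,0,0]],"rot":[[0,0,0],[0,0,0],[0,-3,0],[0,-7,0],[0,-10,0]]}'; python3 -m handwheel '{"gripper":[0.28],"offset":[[-5,0,0]],"rot":[[0,0,0]]}'; python3 - <<'E'
from h import *
plan([450.5,-81.8,180],95.4)
for n in ('scene','wrist'):
    im=grab_frame(n); cv2.imwrite(f'pics/{n}15.png',im[...,::-1])
crop('pics/scene15.png','pics/s15c.png',170,120,130,140,4)
E
```

```text
time_s: 18.45
ee_pos: [531.3, -108.7, 88.0]
ee_rot: [180.0, 80.0, -174.4]
force: [-0.8, 0.2, -0.0]
gripper_width: 67.1
time_s: 18.87
ee_pos: [552.8, -107.2, 201.0]
ee_rot: [-12.7, 89.5, -7.0]
force: [0.0, 0.4, 0.7]
gripper_width: 66.0
time_s: 18.95
ee_pos: [550.8, -107.3, 206.1]
ee_rot: [-16.3, 89.6, -10.6]
force: [-0.8, -0.1, -0.1]
gripper_width: 65.8
t 18.95 pos [ 550.8 -107.3  206.1] w 65.8 | off [ 25.3  35.3 -97.5] rot [0.23 0.43 0.12] F [-0.8 -0.1 -0.1]
```

View pics/s15c.png

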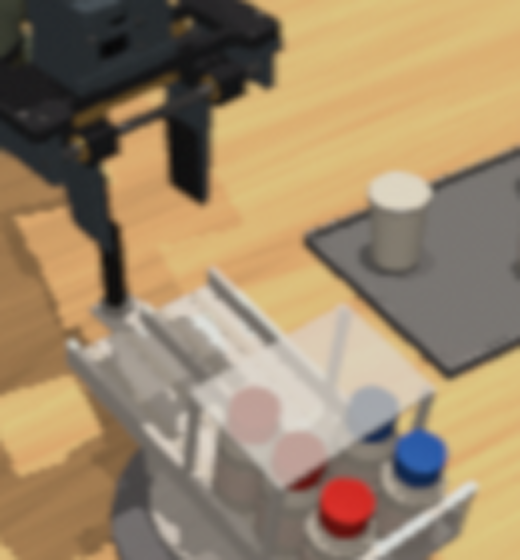

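View pics/wrist15.png

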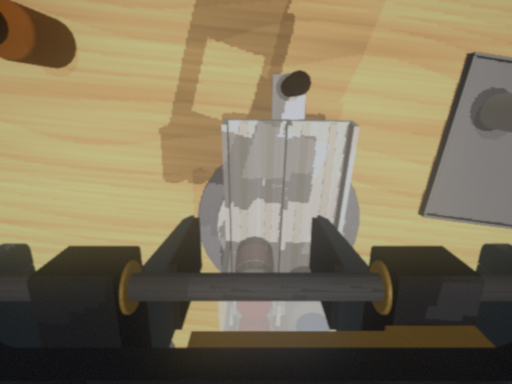

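```bash
python3 - <<'E'
from h import *
s=state(); print(s['qpos'].round(1))
for z in (155,160,165): print(back('wrist',296,83,z,s).round(1))
print(proj('wrist',(450.5,-81.8,160),s))
plan([451,-82,150],95.4)
E
```

```text
[ -12.2   16.1   89.2   -0.    74.6 -107.8]
[452.5 -85.  155. ]
[452.8 -85.5 160. ]
[453.2 -86.1 165. ]
[301.31959005  80.28600227]
t 19.05 pos [ 550.6 -107.   202.9] w 65.8 | off [ 52.7  34.7 -96.8] rot [0.25 0.11 0.05] F [ 0.1 -0.4 -0.7]
```

```bash
python3 -m handwheel '{"gripper":[0.28,0.28,0.28,0.28,0.28],"offset":[[0,10,-25],[5,20,-55],[10,29,-80],[15,33,-93],[15,33,-96]],"rot":[[0,0,0],[0,0,0],[0,0,0],[0,0,0],[0,0,0]]}'; python3 -m handwheel '{"gripper":[0.28,0.28],"offset":[[0,0,0],[0,0,0]],"rot":[[0,0,0],[0,0,0]]}'; python3 - <<'E'
from h import *
s=state()
plan([451.3,-83,88],95.4)
im=grab_frame('wrist'); cv2.imwrite(f'pics/w16.png',im[...,::-1])
print(proj('wrist',(451.3,-83,160),s))
E
```

```text
time_s: 19.47
ee_pos: [447.9, -82.4, 184.0]
ee_rot: [162.9, 89.6, 168.6]
force: [0.3, -0.3, -0.0]
gripper_width: 65.9
time_s: 19.63
ee_pos: [452.7, -83.7, 186.0]
ee_rot: [169.1, 90.0, 174.8]
force: [0.9, 0.8, 1.2]
gripper_width: 65.3
t 19.63 pos [452.7 -83.7 186. ] w 65.3 | off [98.   0.8 -1.3] rot [ 0.27 -0.02 -0.  ] F [0.9 0.8 1.2]
[256.06917143 207.4332419 ]
```

View pics/w16.png

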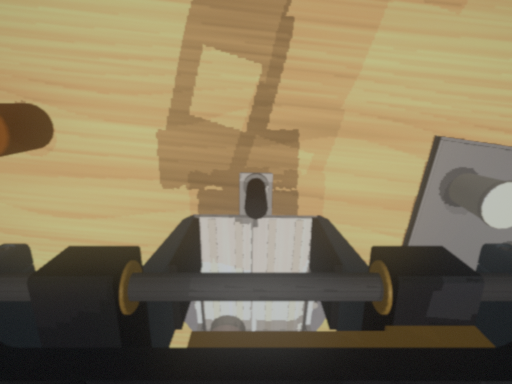

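Post top appears at about (256,207), exactly where predicted, midway between the fingers. Descending and closing on it.

```bash
python3 -m handwheel '{"gripper":[0.28,0.28,0.28,0.28,0.28],"offset":[[15,0,-1],[40,0,-1],[65,0,-1],[85,0,-1],[97,0,-1]],"rot":[[0,0,0],[0,0,0],[0,0,0],[0,0,0],[0,0,0]]}' 20; python3 -m handwheel '{"gripper":[0.4,0.55,0.7,0.8,0.95],"offset":[[0,0,0],[0,0,0],[0,0,0],[0,0,0],[0,0,0]],"rot":[[0,0,0],[0,0,0],[0,0,0],[0,0,0],[0,0,0]]}' 20;python3 -m handwheel '{"gripper":[0.95,0.95,0.95],"offset":[[0,0,0],[0,0,0],[0,0,0]],"rot":[[0,0,0],[0,0,0],[0,0,0]]}' 20; python3 - <<'E'
from h import *
plan([451.3,-83,88],95.4)
E
```

```text
time_s: 20.1
ee_pos: [450.6, -83.6, 87.0]
ee_rot: [161.3, 89.8, 167.0]
force: [0.0, -0.1, -0.0]
gripper_width: 66.1
time_s: 20.52
ee_pos: [451.5, -83.8, 90.3]
ee_rot: [-15.5, 89.9, -9.9]
force: [0.9, 1.2, 0.7]
gripper_width: 35.1
time_s: 20.77
ee_pos: [450.8, -83.6, 89.8]
ee_rot: [-10.0, 89.9, -4.4]
force: [-0.1, -0.1, 0.9]
gripper_width: 18.5
t 20.77 pos [450.8 -83.6  89.8] w 18.5 | off [1.8 0.5 0.5] rot [0.26 0.05 0.01] F [-0.1 -0.1  0.9]
```

```bash
python3 -m handwheel '{"gripper":[0.95,0.95,0.95,0.95,0.95],"offset":[[0,3,0],[0,7.6,0.2],[0,13.7,0.5],[0,21.3,1.3],[0,30.4,2.7]],"rot":[[1,0,0],[2.5,0,0],[4.5,0,0],[7,0,0],[10,0,0]]}' 20; python3 - <<'E'
from h import *
plan([0,0,88],85.4)
im=grab_frame('scene'); cv2.imwrite(f'pics/scene17.png',im[...,::-1])
crop('pics/scene17.png','pics/s17c.png',160,100,160,180,3.3)
E
```

```text
time_s: 21.18
ee_pos: [450.9, -52.9, 89.8]
ee_rot: [-3.4, 89.9, -7.9]
force: [0.9, 1.1, 0.8]
gripper_width: 18.3
t 21.18 pos [450.9 -52.9  89.8] w 18.3 | off [   1.    17.1 -453.6] rot [0.06 0.09 0.01] F [0.9 1.1 0.8]
```

View pics/s17c.png

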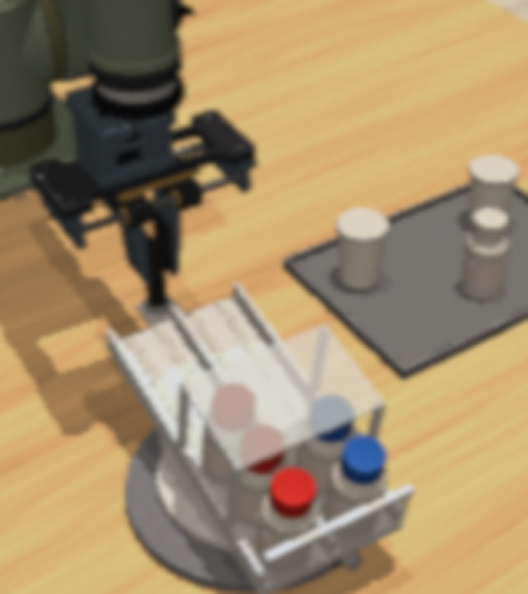

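The rack turns with the post. Continuing, 15° per call.

```bash
python3 -m handwheel '{"gripper":[0.95,0.95,0.95,0.95,0.95],"offset":[[0,9.2,0.2],[0,18.3,1],[0,27.4,2.2],[0,36.4,3.8],[0,45.3,6]],"rot":[[3,0,0],[6,0,0],[9,0,0],[12,0,0],[15,0,0]]}' 20; python3 -m handwheel '{"gripper":[0.95,0.95,0.95,0.95,0.95],"offset":[[0,9.2,0.2],[0,18.3,1],[0,27.4,2.2],[0,36.4,3.8],[0,45.3,6]],"rot":[[3,0,0],[6,0,0],[9,0,0],[12,0,0],[15,0,0]]}' 20; python3 - <<'E'
from h import *
s=state(); print(s['ee_pos'].round(1),s['force'].round(1),s['torque'].round(2),s['gripper_width'],np.hypot(*(s['ee_pos'][:2]-[625,-67])),s['ee_pos'][:2]-[625,-67])
E
```

```text
time_s: 21.65
ee_pos: [460.8, -8.2, 89.8]
ee_rot: [2.8, 89.9, -16.6]
force: [2.3, -1.9, 1.5]
gripper_width: 18.1
time_s: 22.07
ee_pos: [481.7, 32.3, 89.8]
ee_rot: [11.0, 89.8, -23.4]
force: [2.4, -3.0, 0.6]
gripper_width: 18.2
[481.7  32.3  89.8] [ 2.4 -3.   0.6] [-0.43 -0.34  0.12] 18.23912087985928 174.36980693135132 [-143.31331437   99.32836197]
```

```bash
python3 -m handwheel '{"gripper":[0.95,0.95,0.95,0.95,0.95],"offset":[[0,9.2,0.2],[0,18.3,1],[0,27.4,2.2],[0,36.4,3.8],[0,45.3,6]],"rot":[[3,0,0],[6,0,0],[9,0,0],[12,0,0],[15,0,0]]}' 20; python3 -m handwheel '{"gripper":[0.95,0.95,0.95,0.95,0.95],"offset":[[0,9.2,0.2],[0,18.3,1],[0,27.4,2.2],[0,36.4,3.8],[0,45.3,6]],"rot":[[3,0,0],[6,0,0],[9,0,0],[12,0,0],[15,0,0]]}' 20; python3 - <<'E'
from h import *
s=state(); d=s['ee_pos'][:2]-[625,-67]; print(s['ee_pos'].round(1),s['force'].round(1),s['torque'].round(2),s['gripper_width'],np.hypot(*d),np.degrees(np.arctan2(d[1],-d[0]))+5.4)
im=grab_frame('scene'); cv2.imwrite(f'pics/scene18.png',im[...,::-1])
crop('pics/scene18.png','pics/s18c.png',160,100,160,180,3.3)
E
```

```text
time_s: 22.48
ee_pos: [512.3, 66.2, 89.8]
ee_rot: [22.1, 89.8, -27.3]
force: [2.7, -2.6, 1.0]
gripper_width: 18.3
time_s: 22.9
ee_pos: [550.3, 91.1, 89.8]
ee_rot: [31.1, 89.9, -33.3]
force: [0.7, -2.4, 1.8]
gripper_width: 18.2
[550.3  91.1  89.8] [ 0.7 -2.4  1.8] [-0.46 -0.16  0.25] 18.22287150181463 174.84483792505043 70.11600273385191
```

View pics/s18c.png

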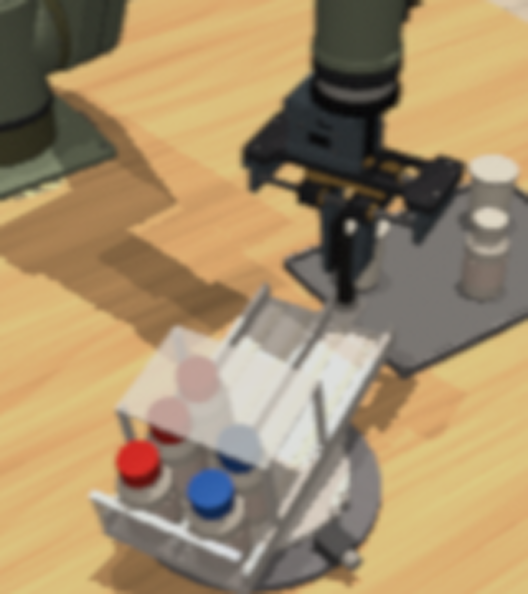

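```bash
python3 -m handwheel '{"gripper":[0.95,0.95,0.95,0.95,0.95],"offset":[[0,9.2,0.2],[0,18.3,1],[0,27.4,2.2],[0,36.4,3.8],[0,42.3,5.2]],"rot":[[3,0,0],[6,0,0],[9,0,0],[12,0,0],[14,0,0]]}' 20; python3 -m handwheel '{"gripper":[0.95,0.95,0.95,0.95,0.95],"offset":[[0,4.6,0],[0,9.2,0.2],[0,13.7,0.5],[0,16.8,0.8],[0,18,0.9]],"rot":[[1.5,0,0],[3,0,0],[4.5,0,0],[5.5,0,0],[5.9,0,0]]}' 20; python3 -m handwheel '{"gripper":[0.95,0.95],"offset":[[0,0,0],[0,0,0]],"rot":[[0,0,0],[0,0,0]]}' 20; python3 - <<'E'
from h import *
s=state(); d=s['ee_pos'][:2]-[625,-67]; print(s['ee_pos'].round(1),s['force'].round(1),s['torque'].round(2),s['gripper_width'],np.hypot(*d),np.degrees(np.arctan2(d[1],-d[0]))+5.4)
E
```

```text
time_s: 23.37
ee_pos: [589.8, 104.7, 89.8]
ee_rot: [-2.9, 89.9, -81.2]
force: [-1.0, -1.2, 4.0]
gripper_width: 18.8
time_s: 23.78
ee_pos: [608.2, 107.7, 89.8]
ee_rot: [79.7, 89.9, -4.5]
force: [1.1, 0.1, 3.4]
gripper_width: 18.2
time_s: 23.95
ee_pos: [607.9, 107.6, 89.8]
ee_rot: [82.1, 89.9, -2.0]
force: [2.6, -0.3, 3.1]
gripper_width: 18.3
[607.9 107.6  89.8] [ 2.6 -0.3  3.1] [-0.28 -0.33  0.26] 18.295841118354407 175.47871066592913 89.81409862882845
```

```bash
python3 -m handwheel '{"gripper":[0.8,0.6,0.4,0.3,0.28],"offset":[[0,0,0],[0,0,0],[0,0,0],[0,0,0],[0,0,0]],"rot":[[0,0,0],[0,0,0],[0,0,0],[0,0,0],[0,0,0]]}' 20; python3 -m handwheel '{"gripper":[0.28,0.28,0.28,0.28,0.28],"offset":[[-15,0,0],[-45,0,0],[-85,0,0],[-110,0,0],[-120,0,0]],"rot":[[0,0,0],[0,0,0],[0,0,0],[0,0,0],[0,0,0]]}'; python3 -m handwheel '{"gripper":[0.28,0.28],"offset":[[0,0,0],[0,0,0]],"rot":[[0,0,0],[0,0,0]]}';  python3 - <<'E'
from h import *
import json
s=state();json.dump({'ee_pos':list(s['ee_pos']),'ee_rot':list(s['ee_rot'])},open('w19.json','w'))
for n in ('scene','wrist','top'):
    im=grab_frame(n); cv2.imwrite(f'pics/{n}19.png',im[...,::-1])
crop('pics/scene19.png','pics/s19c.png',160,100,160,180,3.3)
for z in (160,): print(proj('wrist',(608.5,107.5,160),s))
E
```

```text
time_s: 24.37
ee_pos: [606.3, 107.9, 88.7]
ee_rot: [-98.0, 89.9, 177.8]
force: [-0.2, -0.7, 0.7]
gripper_width: 42.2
time_s: 24.78
ee_pos: [609.0, 108.2, 213.8]
ee_rot: [96.5, 89.6, 12.3]
force: [0.5, -1.0, -0.3]
gripper_width: 65.7
time_s: 24.95
ee_pos: [606.6, 107.7, 208.2]
ee_rot: [-92.6, 89.9, -176.8]
force: [0.2, -0.1, -0.0]
gripper_width: 66.0
[257.80356422 200.76988968]
```

View pics/s19c.png

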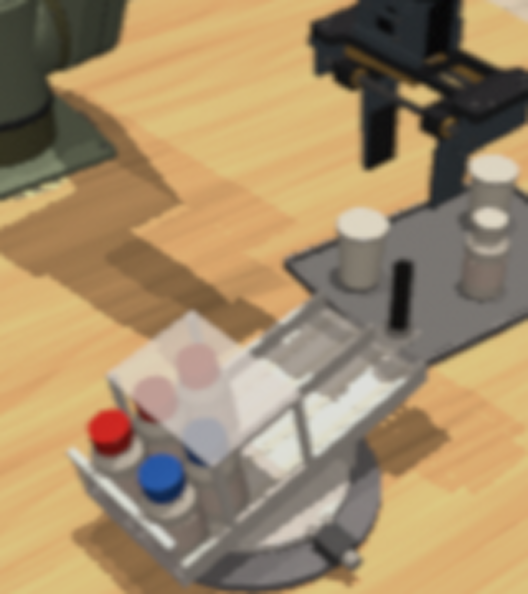

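View pics/wrist19.png

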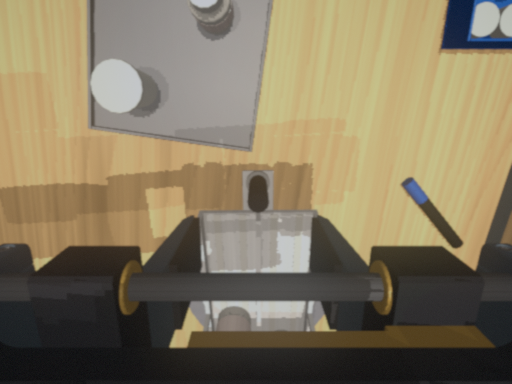

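View pics/top19.png

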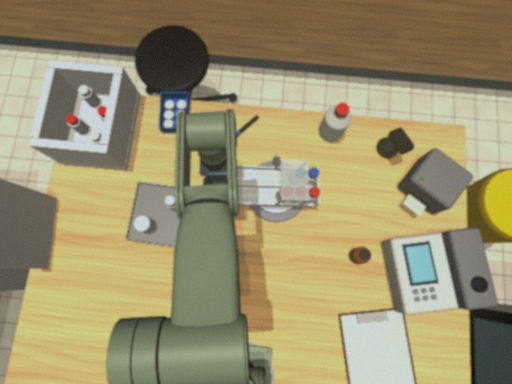

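```bash
python3 - <<'E'
from h import *
import json
crop('pics/top19.png','pics/t19c.png',235,145,100,85,8)
crop('pics/wrist19.png','pics/w19c.png',180,150,160,90,5)
s=json.load(open('w19.json')); R=rot(s['ee_rot']).as_matrix(); print('tool y heading',np.degrees(np.arctan2(R[1,1],R[0,1])))
E
```

```text
tool y heading 5.759867815590985
```

View pics/t19c.png

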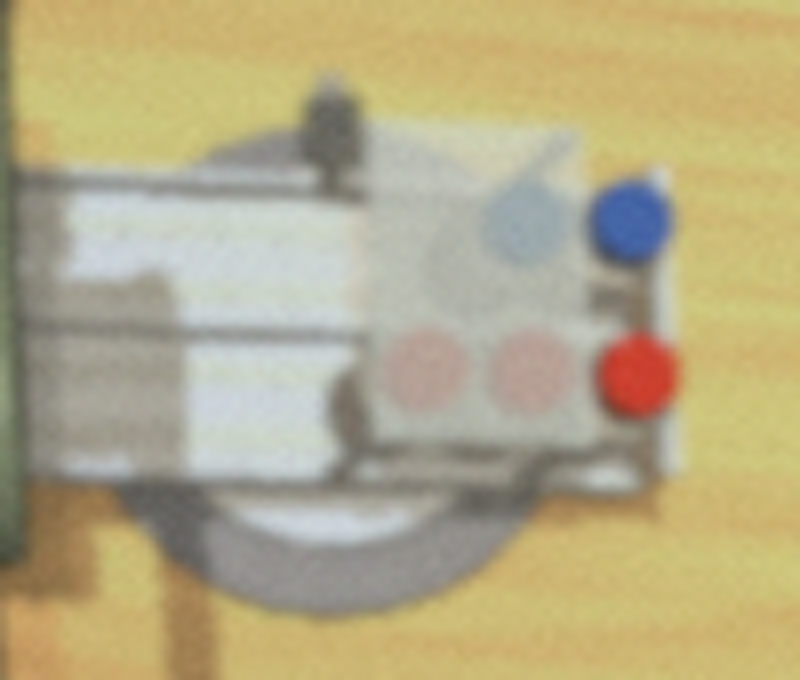

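View pics/w19c.png

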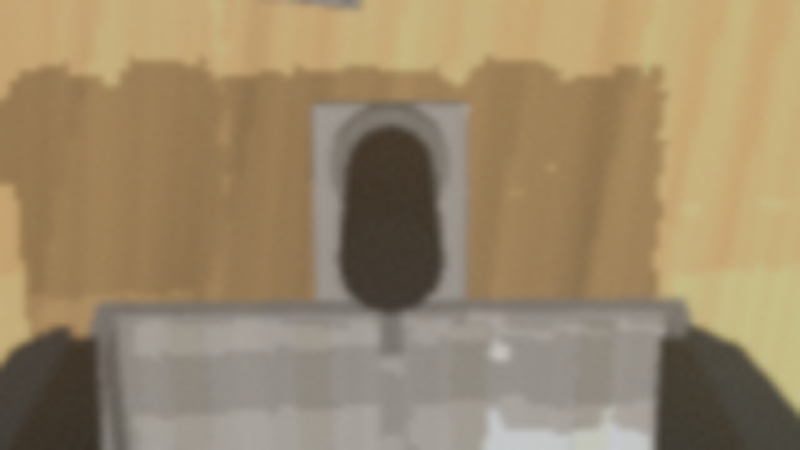

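```bash
python3 - <<'E'
from h import *
def c(x,y,s,ox,oy): return ((x+.5)/s-.5+ox,(y+.5)/s-.5+oy)
b=back('top',*c(631,222,8,235,145),138.7); r=back('top',*c(638,376,8,235,145),138.7)
d=b-r; print(b,r,np.degrees(np.arctan2(d[1],d[0])))
m=(b+r)/2-[624.5,-67,0]; print(np.degrees(np.arctan2(m[1],m[0])),np.hypot(*m[:2]))
E
python3 -m handwheel '{"gripper":[0.28,0.28,0.28,0.28,0.28],"offset":[[-20,0,-10],[-40,0,-30],[-50,0,-50],[-55,0,-70],[-55,0,-75]],"rot":[[0,0,0],[0,0,0],[0,0,0],[0,0,0],[0,0,0]]}'; python3 -m handwheel '{"gripper":[0.28,0.28,0.28,0.28,0.28],"offset":[[0,0,0],[0,0,0],[0,0,0],[0,0,0],[0,0,0]],"rot":[[0,0,0],[0,0,0],[0,0,0],[0,0,0],[0,0,0]]}'; python3 - <<'E'
from h import *
im=grab_frame('scene'); cv2.imwrite('pics/scene20.png',im[...,::-1])
E
```

```text
[ 668.89339209 -179.71158056  138.7       ] [ 605.50433853 -186.7648587   138.7       ] 6.349164719498484
-83.76524108262166 116.9298288864713
time_s: 25.52
ee_pos: [599.5, 185.1, 264.0]
ee_rot: [-168.8, 89.9, 107.1]
force: [0.8, -0.6, -0.2]
gripper_width: 65.7
time_s: 25.93
ee_pos: [599.7, 181.5, 263.9]
ee_rot: [-71.1, 89.9, -155.4]
force: [0.6, -0.3, 0.7]
gripper_width: 65.8
```

View pics/scene20.png

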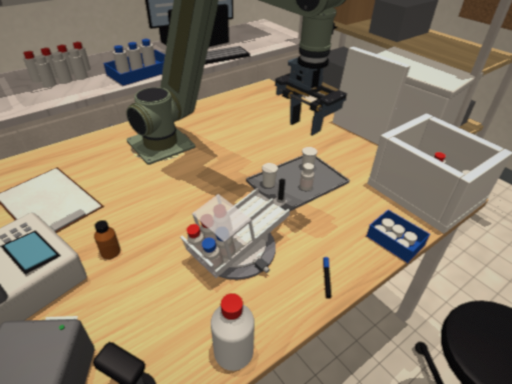

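```bash
python3 -c "
from workcell import *
print(job_done())"
```

```text
the job is handed in; nothing more can be done
None
```

I loaded all three bottles and turned the rack a quarter turn. The job was handed in at about 26 s of the 72 s allowed.

- **Loading:** The blue-cap bottle went into the deck +y lane and both red-cap bottles into the -y lane, each tilted 10° to match the floor. The floor was felt at 4 to 9 N before each release. The camera images show every bottle slid down upright and joined its queue: three red and two blue.
- **Turning:** I turned the rack clockwise by its post, then released it and withdrew the arm above it. The cap line in the top camera turned 89.5°, and the post reading at the gripper before release gave 89.8°. Both are inside the 0.06 rad (3.4°) draw-in of the notch. I could not confirm the click directly.
- **Left alone:** The white-cap bottle, the two cups and the amber bottle look unmoved in the last scene picture, and the gripper was clear of everything.

**What failed or disagreed:**
- **First grasp:** My first closing on the blue bottle missed. The fingertips turned out to be about 30 mm behind the reported TCP, so the fingers closed around the cap without touching it. I reopened, went lower and gripped the body, and used that correction for every later grasp.
- **Cameras:** The wrist and top cameras disagreed by 3 to 4 mm in y. I averaged them for the bottle positions and lane points.

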